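Free the parked lid and screw it home on the leaning biscuit jar

TASK

The white biscuit jar leaning in its wooden rest stands open. Give the wooden turn button on the lid holder about a quarter turn aside, clear of both lids, lift out the wide lid (the one that fits) and set it squarely on the jar's neck; if it rides on the thread, turn it back (anticlockwise) until it drops in, then screw it forward (clockwise) fully home to the stop and let go. Leave the button aside, the narrow lid in its place and the pepper mill, salt shaker and bell undisturbed.

Things in the scene. Friction and masses are not known exactly. Their poses are not given: they have to be found in the camera images.
- jar: White ceramic jar, 76 mm across, 130 mm long, fixed in its rest, leaning 30 degrees from upright to the rest's -x side. Origin: centre of the mouth's rim, 153 mm above the table; z points along the axis out of the mouth; x, y in the rim plane. Neck 43.6 mm across, bevelled to 38 mm at the rim; free for 37 mm down from the rim, then the shoulder widens, so fingers have room.
- jar_thread (a point): Point on the jar's axis at jar z = -16 mm, mid thread. Right-handed, four starts 90 degrees apart, 53 mm across, 4 mm descent per rad. Turn angle t: from the jar's x to any lug of the lid about the jar's z, anticlockwise positive, modulo 90 degrees. t = 0 is home, against an upright stop. Screwed in, lid origin is at jar z = -23 mm + 4 mm per rad of t. Play 1.2 mm sideways, 0.6 mm axially.
- jar_home (a point): Point on the jar's axis at jar z = -23 mm: where the lid's origin is when home. A lid set on at t of 0 to 45 degrees rides on the thread 8 mm higher than screwed in (set on at other t, up to 15 mm), and the stop blocks it clockwise; turned anticlockwise it drops in at t = 48 to 57 degrees, where the next stop blocks it. From there it screws clockwise about 1 rad to home.
- jar_rest: Light wood rest that carries the jar, fixed on the table, base board 130 x 104 x 14 mm. Origin on the table under its middle; x points to its back, the jar leans towards its -x. The mouth's rim centre is at (-39, 0, 152.6) mm in this frame.
- wide_lid: The lid that fits: aluminium screw lid, 62 mm across, 26 mm high, 60 g, milled skirt. Origin: centre of its open underside; z out of its closed top; x points at one of 4 lugs inside (every 90 degrees, 22 degrees wide, 0.5 to 4.5 mm above the underside, inner radius 23 mm). Starts open side down in one of the holder's two places over a 4 mm high boss, held by the turn button.
- narrow_lid: Plain aluminium lid 49 mm across and 26 mm high, without lugs, in the other place of the holder; too narrow for the jar. Origin and z as for the wide lid. It must stay there.
- lid_holder: Light wood board 100 x 190 x 12 mm fixed on the table, with the two lids at y = -48 and +48 mm in its frame (which is where varies; their tops 38 mm above the table) and the turn button in the middle. Origin on the table under its middle, long side along its y.
- turn_button (a joint): Dark wooden turn button on the middle of the holder; turns about the vertical, anticlockwise positive, -1.75 to 1.75 rad, friction 0.03 N m, stays put. At 0 its bar (70 x 18 x 7 mm, underside 40.5 mm above the table) lies along the holder's y over the edges of both lids; beyond 1.2 rad either way both lids are clear.
- button_grip (a point): Middle of the turn button's grip rib, on its axis, 56 mm above the table; the point's y runs along rib and bar. The rib (44 mm long, 10 mm thick, 47.5 to 65.5 mm above the table) can be pinched across.
- pepper_mill: Wooden pepper mill, 58 mm across, 150 mm high, standing behind the work. Origin under its middle. Bystander.
- salt_shaker: Salt shaker, 44 mm across, 90 mm high, standing in front of the work. Origin under its middle. Bystander.
- counter_bell: Counter bell, 74 mm across, 52 mm high, standing behind the work. Origin under its middle. Bystander.
Things that resemble listed ones, but are neither listed nor needed, are in the scene too. Leave any yellow look-alike of the wide_lid alone.

How it is judged (in metres and radians):
On the way, in this order (a step that is already met when the one before it is completed fails the run):
1. the turn button is turned aside (at least 1.15 rad from the line of the lids, either way) while the wide lid still lies in its place ((value of joint turn_button above 1.15 rad or value of joint turn_button below -1.15 rad) and distance of wide_lid from where it was at the start of the episode below 0.01 m), for 0.1 s.
2. the wide lid is lifted out of the holder, more than 30 mm above where it lay (distance of wide_lid from where it was at the start of the episode above 0.03 m and height (world z) of wide_lid above 0.042 m), for 0.1 s.
3. the wide lid is square on the jar's neck and has dropped into the thread (its underside more than 17.2 mm below the rim) (x of wide_lid in the frame of jar between -0.0025 and 0.0025 m and y of wide_lid in the frame of jar between -0.0025 and 0.0025 m and angle between the z axis of wide_lid and the z axis of jar, either way round below 0.08 rad and z of wide_lid in the frame of jar between -0.026 and -0.0172 m), for 0.1 s.
At the end, for the whole second after the job is handed in: The wide lid is home: within 2.5 mm and 0.08 rad of the neck's axis, underside at least 21.5 mm below the rim (home 23), within 0.25 rad of the stop, at rest and released; the turn button is still aside (1.15 rad or more either way); the narrow lid is in its place within 15 mm (x of wide_lid in the frame of jar between -0.0025 and 0.0025 m and y of wide_lid in the frame of jar between -0.0025 and 0.0025 m and angle between the z axis of wide_lid and the z axis of jar, either way round below 0.08 rad and z of wide_lid in the frame of jar between -0.025 and -0.0215 m and (angle between the x axis of wide_lid and the x axis of jar, either way round below 0.25 rad or angle between the x axis of wide_lid and the x axis of jar, either way round above 1.32 rad) and linear speed of wide_lid below 0.01 m/s and angular speed of wide_lid below 0.1 rad/s and (value of joint turn_button above 1.15 rad or value of joint turn_button below -1.15 rad) and distance of narrow_lid from where it was at the start of the episode below 0.015 m); the robot touches nothing.
It fails at once if the narrow lid is moved by more than 15 mm (distance of narrow_lid from where it was at the start of the episode above 0.015 m).
It fails at once if the pepper mill is moved by more than 30 mm or tipped (distance of pepper_mill from where it was at the start of the episode above 0.03 m or angle between pepper_mill's own z axis and vertical above 0.3 rad).
It fails at once if the salt shaker is moved by more than 30 mm or tipped (distance of salt_shaker from where it was at the start of the episode above 0.03 m or angle between salt_shaker's own z axis and vertical above 0.3 rad).
It fails at once if the counter bell is moved by more than 30 mm or tipped (distance of counter_bell from where it was at the start of the episode above 0.03 m or angle between counter_bell's own z axis and vertical above 0.3 rad).
It also fails if it takes over 59 s, if anything falls off the work surface, if the arm or the gripper's body presses on something with over 40 N, if the wrist force passes 120 N, or if a joint passes its speed limit or range.

ROBOT

A 6-joint arm with a two-finger parallel gripper is mounted at the origin on a cart in front of the work surface, level with it; the furniture and walls round the work are solid. World frame = base frame: x ahead of the robot, y to its left, z up, the work surface at z = 0. Lengths are in mm, angles in rad, forces in N, time in s.
With the tool pointing down it reaches from about 300 to 775 mm from the base axis. Payload 14.6 kg.
Tool frame: the origin (TCP) lies at the very end of the fingers, on their centre line; the grasp point (between the pads) lies 19 mm behind it; y points along the fingers, z is the direction in which the jaws open and shut, and the axes are right-handed (so a half turn about y gives the same grasp; the last joint's range is limited). The gripper opens to 94 mm and grips with 3 to 60 N. Pads are 16 mm wide; open, the fingers measure 119 mm over their backs; the gripper's body (75 mm by 177 mm) begins 78 mm behind the grasp point.
Start: joints at [1.076, 0.3, 1.521, -0, 1.321, -0.067], TCP at [228.175, 500.425, 205.446] pointing down, gripper open.
Joint ranges: [-3.03, 3.03], [-0.79, 2.21], [0.23, 2.52], [-1.04, 4.18], [0, 3.07], [-2.55, 2.55]. Speed limits (rad/s): [2.22, 2.22, 2.57, 3.14, 3.14, 3.14].

INTERFACE

Orientations are given as [roll, pitch, yaw] about the fixed x, y, z axes, in that order (R = Rz(yaw) Ry(pitch) Rx(roll)).
In Python, from cell import monitor, optics, manip gives the robot as it stands.
- The arm moves only by the shell command python3 -m creep 'ROWS' [FORCE]. ROWS is JSON, a list of rows, each an object of numbers: "tx", "ty", "tz": the shift along the tool's x, y, z scaled (see below); "turn": the turn about the tool's y scaled (see below); "fingers": the finger opening in mm, from 0 to 94. In form: [{"tx": .., "ty": .., "tz": .., "turn": .., "fingers": ..}, ...]. A call has 1 to 20 rows; each row is the pose to reach, as a shift and turn from the pose measured when the call began, along the tool's axes at that moment, turning the shorter way round; what a row does not reach only later rows make up. The controller multiplies each number of a shift by 200 mm and each number of a turn by pi rad. A row lasts 1/10 s, in which the tool goes at most 50 mm and 8.59 degrees, less where a joint would pass 70% of its speed; a pose out of reach is approached as far as the arm can. A call with a number of a shift or a turn outside -1 to 1 is refused whole. A call with a gripper value outside its range is refused whole. The fingers move at their own pace and stop on an object; FORCE is the grip in N (left out, the last holds). Time passes only in rows, so rows that repeat a pose let the fingers close. It gives the time, the measured TCP pose, the force and the opening at its end, in the units of the state.
- monitor.read_state(): the state, without advancing time (a new reading comes with each control period).
- optics.camera(name): name is "scene" or "top"; returns a dict with "frame" (400x640x3 uint8, red, green, blue), "range_z" (400x640 float32, mm along the optical axis (not along the pixel's ray), 0 where there is no reading), "fx", "fy", "cx", "cy" (pixels), "distortion" ([k1, k2, p1, p2, k3] as OpenCV has them; the pictures are not rectified), "R" (3x3) and "t" (3): a world point X has camera coordinates R X + t. Camera axes: x right, y down, z forward; pixel columns grow to the right and rows downward; lengths in mm; the calibration is good to about 2 mm. A picture is of the moment at which its call begins.
- manip.sign_off(): hands the job in, once; it reports no verdict.
The state is a dict: "clock": time; "joints": joint angles; "qd": joint speeds; "effort": joint torques, N m; "eef_pos": TCP position; "eef_rot": TCP orientation; "wrist_force": force on the tool from outside, world axes, zero at the start; "moment": the same for the moment, N m; "finger_gap": finger opening in mm.
Only numpy, scipy, OpenCV 4.12 (cv2) and the standard library are available. Lean on these libraries where they do the work, as an engineer would, in place of code of your own. Each camera call takes 0.05 s, during which the arm holds its last target.

## Working session

There is one attempt and no reset: what is moved stays moved. The work goes in short steps, Python scripts to look and compute and a shell command to move; the robot and the scene stay as the last step left them, time stands still between calls to the robot, and variables do not carry over. Pictures are saved under pics/ and viewed, and the job is handed in when it is done.

I'll start with the state and both camera views.

```bash
ls; mkdir -p pics; cat > h.py <<'E'
import numpy as np, cv2, json
from cell import monitor, optics, manip
def cam(n):
    c=optics.camera(n); c['K']=np.array([[c['fx'],0,c['cx']],[0,c['fy'],c['cy']],[0,0,1.]]); c['D']=np.array(c['distortion'],float); c['R']=np.array(c['R'],float); c['t']=np.array(c['t'],float).ravel(); return c
def ray(c,uv):
    p=cv2.undistortPoints(np.array(uv,float).reshape(-1,1,2),c['K'],c['D']).reshape(-1,2)
    d=np.c_[p,np.ones(len(p))]@c['R']; o=-c['R'].T@c['t']; return o,d
def onplane(c,uv,z):
    o,d=ray(c,uv); return o+d*((z-o[2])/d[:,2])[:,None]
def bydepth(c,uv):
    uv=np.array(uv).reshape(-1,2); o,d=ray(c,uv); z=c['range_z'][uv[:,1].astype(int),uv[:,0].astype(int)]
    return o+d*z[:,None]
def proj(c,X):
    r,_=cv2.Rodrigues(c['R']); return cv2.projectPoints(np.array(X,float).reshape(-1,1,3),r,c['t'],c['K'],c['D'])[0].reshape(-1,2)
def save(c,n): cv2.imwrite('pics/'+n,cv2.cvtColor(c['frame'],cv2.COLOR_RGB2BGR))
def rot(rpy):
    from scipy.spatial.transform import Rotation as R
    return R.from_euler('xyz',rpy).as_matrix()
E
python3 - <<'E'
from h import *
import pickle
for n in('scene','top'):
    c=cam(n); save(c,n+'0.png'); pickle.dump(c,open(n+'0.pkl','wb')); print(n,-c['R'].T@c['t'],c['fx'],c['D'])
print(monitor.read_state())
E
```

```text
pics
scene [ 304.91044452 -513.17682707  531.88093706] 363.9730880048775 [-0.08461416  0.          0.          0.          0.        ]
top [ 433.75506477  124.37807281 1164.81032165] 463.36656841408745 [0.01566842 0.         0.         0.         0.        ]
{'clock': 0.1, 'joints': array([ 1.07642193e+00,  3.00412542e-01,  1.52148074e+00,  3.27181266e-07,
        1.32071220e+00, -6.66209496e-02]), 'qd': array([-0.00069859, -0.0019519 , -0.00015108, -0.00106978,  0.00285883,
        0.0020887 ]), 'effort': array([ 1.40149579e-03, -5.32639825e+01, -3.53287625e+01,  7.09608220e-02,
        2.34620314e-02, -2.35176043e-05]), 'eef_pos': array([228.06212348, 500.24201749, 204.96090176]), 'eef_rot': array([-1.57180688e+00,  6.77414535e-05, -4.27753560e-01]), 'wrist_force': array([-0.00935175, -0.57472514,  0.40683716]), 'moment': array([-0.00563744, -0.0467893 ,  0.03543666]), 'finger_gap': 94.15286586178041}
```

View pics/scene0.png

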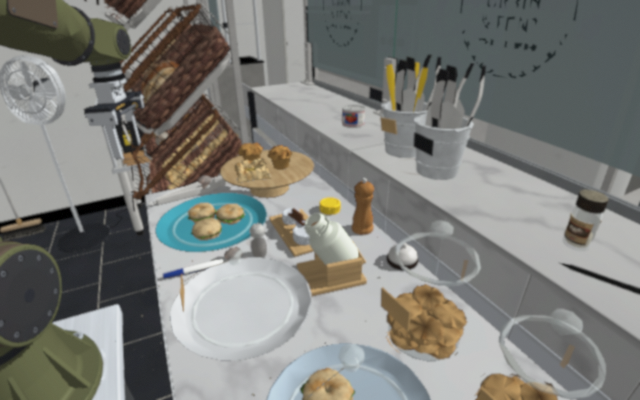

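View pics/top0.png

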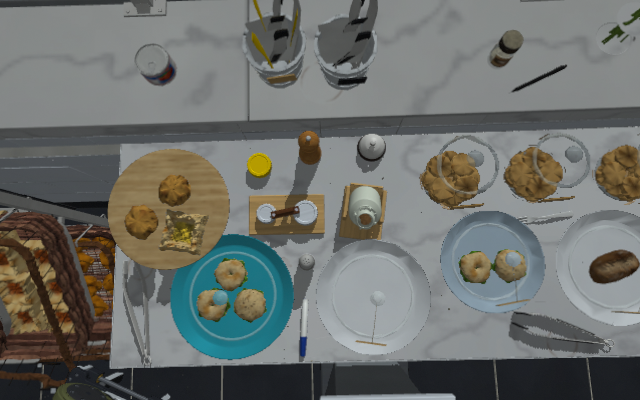

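```bash
python3 - <<'E'
from h import *
import pickle
c=pickle.load(open('top0.pkl','rb')); f=cv2.cvtColor(c['frame'],cv2.COLOR_RGB2BGR)
cv2.imwrite('pics/crop_top.png',cv2.resize(f[125:275,230:410],None,fx=4.4,fy=4,interpolation=cv2.INTER_CUBIC)[:600,:792])
s=pickle.load(open('scene0.pkl','rb')); g=cv2.cvtColor(s['frame'],cv2.COLOR_RGB2BGR)
cv2.imwrite('pics/crop_sc.png',cv2.resize(g[170:300,240:430],None,fx=4,fy=4,interpolation=cv2.INTER_CUBIC))
for n,uv in dict(btn=(285,212),l=(265,213),r=(306,212),yel=(259,164),jar=(366,215),mill=(308,145),salt=(307,262),bell=(371,147),h0=(251,197),h1=(324,233)).items():
    print(n,bydepth(c,[uv])[0].round(1))
E
```

```text
btn [585.5 228.2  65.4]
l [588.1 279.8  39.3]
r [587.3 178.9  41.8]
yel [715.7 296.1  25.1]
jar [562.9  41.  141.8]
mill [729.  166.3 137.3]
salt [464.7 176.8  90.9]
bell [747.   12.7  38.5]
h0 [633.5 318.6  13.5]
h1 [537.8 136.8   6.1]
```

View pics/crop_top.png

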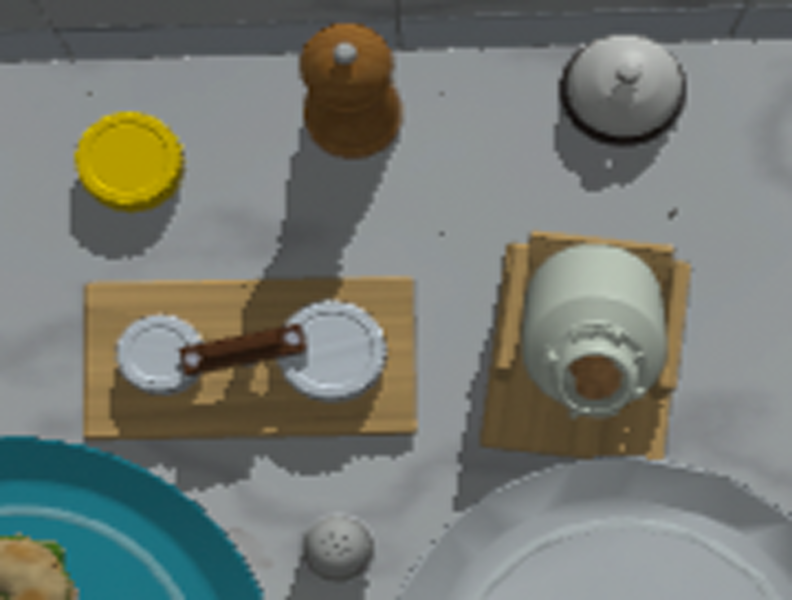

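View pics/crop_sc.png

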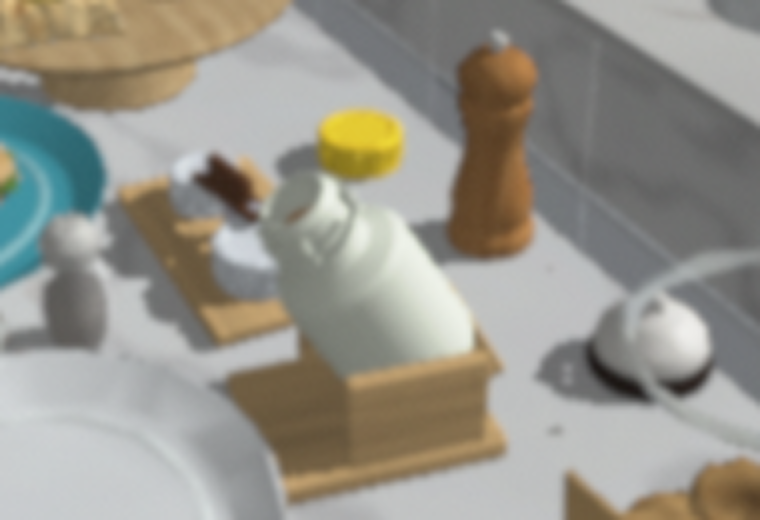

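Reading of the pictures:
- **Top view:** the holder is at about (286,214). The turn button is at (285,212), skewed about 10° from the holder's long side. The jar mouth is at (366,217). The bystanders are the mill (308,147), salt shaker (307,262) and bell (371,147).
- **Lids that could be confused:** the right-hand disc in the holder at (306,212), the left-hand disc in the holder at (265,213), and the yellow one on the table at (259,164).
- **Choice:** the right-hand disc. It is clearly the wider of the two in the crop, and the yellow one is the look-alike to leave alone.

Next I'll measure.

```bash
python3 - <<'E'
from h import *
import pickle
c=pickle.load(open('top0.pkl','rb'))
f=c['frame']; hsv=cv2.cvtColor(f,cv2.COLOR_RGB2HSV)
H,W=f.shape[:2]
vv,uu=np.mgrid[0:H,0:W]
P=np.zeros((H,W,3)); P[...]=bydepth(c,np.c_[uu.ravel(),vv.ravel()]).reshape(H,W,3)
np.save('P_top.npy',P)
wood=((hsv[...,0]>8)&(hsv[...,0]<25)&(hsv[...,1]>60)).astype(np.uint8)
def box(m,x0,x1,y0,y1):
    k=np.zeros_like(m); k[y0:y1,x0:x1]=1; return m*k
# holder
m=box(wood,240,335,190,240); m=cv2.morphologyEx(m,cv2.MORPH_CLOSE,np.ones((9,9)))
cn=max(cv2.findContours(m,0,1)[0],key=cv2.contourArea)
w=onplane(c,cn.reshape(-1,2),12)[:,:2].astype(np.float32); print('holder',cv2.minAreaRect(cv2.convexHull(w)))
# lids: points with height 34..40
for n,(x0,x1,y0,y1) in dict(L=(250,285,195,232),R=(290,325,195,232)).items():
    z=P[...,2]; mm=box(((z>33)&(z<42)).astype(np.uint8),x0,x1,y0,y1)
    cn=max(cv2.findContours(mm,0,1)[0],key=cv2.contourArea)
    hull=cv2.convexHull(cn)
    w=onplane(c,cn.reshape(-1,2),38)[:,:2].astype(np.float32)
    print(n,mm.sum(),cv2.minEnclosingCircle(w), 'ell',cv2.fitEllipse(w), 'z',np.median(z[mm>0]))
# button
z=P[...,2]; dark=(hsv[...,2]<110)&(f[...,0].astype(int)>f[...,2]+20)
mm=box((dark&(z>42)).astype(np.uint8),262,308,200,225)
cn=max(cv2.findContours(mm,0,1)[0],key=cv2.contourArea); 
w=onplane(c,np.argwhere(mm>0)[:,::-1],50)[:,:2]
rib=box((z>60).astype(np.uint8),262,308,200,225); q=P[rib>0]
print('btn',mm.sum(),cv2.minAreaRect(w.astype(np.float32)),'rib',len(q),cv2.minAreaRect(q[:,:2].astype(np.float32)),q.mean(0))
for nm,pts in(('bar',w),('rib',q[:,:2])):
    e,v=np.linalg.eigh(np.cov(pts.T)); d=v[:,1]*np.sign(v[1,1]); print(nm,'dir vs +y (ccw)',np.degrees(np.arctan2(-d[0],d[1])))
E
```

```text
holder ((587.7542114257812, 230.21881103515625), (188.6122589111328, 100.01579284667969), 89.27195739746094)
L 243 ((588.1268920898438, 278.01373291015625), 23.724498748779297) ell ((588.7236328125, 279.4658203125), (41.837406158447266, 46.4835090637207), 78.78833770751953) z 38.107337194219326
R 408 ((587.74609375, 181.63735961914062), 30.442537307739258) ell ((587.3287963867188, 179.97479248046875), (54.57883071899414, 59.57831573486328), 79.83686828613281) z 38.03180631890018
btn 174 ((589.2596435546875, 230.79632568359375), (21.493192672729492, 66.42256927490234), 12.451933860778809) rib 80 ((522.1803588867188, 174.3717041015625), (199.5067901611328, 38.348480224609375), 40.36334228515625) [578.1255071  223.22300732 133.91308844]
bar dir vs +y (ccw) 11.73670892488854
rib dir vs +y (ccw) -54.192063785110676
```

```bash
cat >> h.py <<'E'
def go(p,dyaw=0):
    """shift in tool units for world target p, dyaw world deg"""
    s=monitor.read_state(); R=rot(s['eef_rot']); d=R.T@(np.array(p)-s['eef_pos'])/200
    print('tx ty tz',d.round(4),'turn',round(-dyaw/180,4),'pos',s['eef_pos'].round(1),'jaw az',np.degrees(np.arctan2(R[1,2],R[0,2])).round(2),'y',R[:,1].round(3),'q',s['joints'].round(2),'clk',s['clock'])
E
python3 - <<'E'
from h import *
import pickle
c=pickle.load(open('top0.pkl','rb')); P=np.load('P_top.npy'); f=c['frame']; hsv=cv2.cvtColor(f,cv2.COLOR_RGB2HSV)
z=P[...,2]
def box(m,x0,x1,y0,y1):
    k=np.zeros(m.shape,bool); k[y0:y1,x0:x1]=1; return m&k
rib=box((z>55)&(z<70),262,308,200,225); q=P[rib]; print('rib',len(q),cv2.minAreaRect(q[:,:2].astype(np.float32)),np.median(q,0))
e,v=np.linalg.eigh(np.cov(q[:,:2].T)); d=v[:,1]*np.sign(v[1,1]); print('az',np.degrees(np.arctan2(d[1],d[0])))
# rest: wood contour base board at z 14
wood=box((hsv[...,0]>8)&(hsv[...,0]<25)&(hsv[...,1]>60)&(abs(z-14)<5),335,395,180,245)
cn=max(cv2.findContours(wood.astype(np.uint8),0,1)[0],key=cv2.contourArea)
w=onplane(c,np.argwhere(wood)[:,::-1],14)[:,:2]; print('rest low pts',wood.sum(),w.min(0),w.max(0))
w2=onplane(c,np.argwhere(box((hsv[...,0]>8)&(hsv[...,0]<25)&(hsv[...,1]>60),335,395,180,245))[:,::-1],14)[:,:2]
print(cv2.minAreaRect(w.astype(np.float32)))
# front edge & left edge lines
g=cv2.resize(cv2.cvtColor(f[175:250,330:400],cv2.COLOR_RGB2BGR),None,fx=8,fy=8,interpolation=cv2.INTER_NEAREST); cv2.imwrite('pics/jar8.png',g)
np.set_printoptions(linewidth=250)
print(z[205:232,350:384].round(0).astype(int))
E
```

```text
rib 82 ((588.1085815429688, 229.60989379882812), (10.327863693237305, 42.14707565307617), 11.593700408935547) [587.69492714 228.50063663  64.96376895]
az 100.59399559365355
rest low pts 622 [518.27879012 -14.83010182] [654.32835685  99.61084445]
((584.0670776367188, 40.54762268066406), (103.09820556640625, 128.50076293945312), 81.91297912597656)
[[ 117  120  121  127  127  126  128  128  129  126  132  132  133  133  129  135  129  134  130  134  130  131  132  132  128  127  128  123  128  123  114   64   74   69]
 [ 119  120  125  126  126  123  127  125  129  130  132  142  147  148  150  146  148  146  143  132  127  131  129  132  125  131  126  125  127  123  123   71   73   73]
 [ 116  123  120  125  124  127  124  128  130  147  148  146  151  157  156  155  154  153  153  154  146  129  130  131  129  125  132  127  124  130  123   67   70   72]
 [ 118  124  121  124  123  125  124  127  146  155  155  156  153  157  153  155  157  153  150  154  152  149  144  128  127  129  129  127  125  123  121  102   68   68]
 [ 120  119  120  124  121  123  130  146  144  145  151  15
[... 3219 characters left out ...]
1   -2]
 [  17   20   15   15   14   17   17   15   14   17  136  134  139  142  145  143  147  144  131  128  129   17   14   14   14   19   12   18   16   13   17   11   -5    2]
 [  18   15   15   16   13   17   13   13   16   18  133   15   17   12   15   14   18   15   15   17   19   16   12   16   12   13   13   12   17   17   18   15   -1   -4]
 [  13   19   13   12   18   15   14   18   16   16   13   14   14   14   18   16   14   12   15   12   21   15   13   17   15   16   14   16   12   13   17   17    5    3]
 [  12   14   11   14   16   15   20   19   16   17   10   18   12   13   13   14   22   14   16   16   19   15   15   13   12   15   13   14   16   17   15   14    3    7]]
```

View pics/jar8.png

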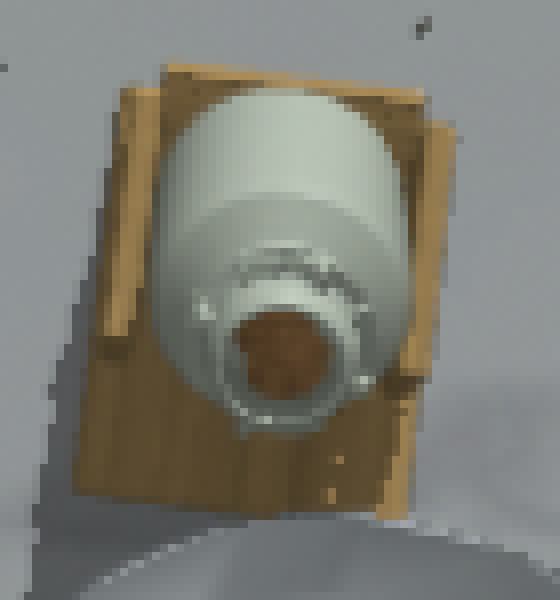

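```bash
python3 - <<'E'
from h import *
import pickle
yaw=np.radians(-8.1); B=np.array([584.07,40.55,0]); X=np.array([np.cos(yaw),np.sin(yaw),0]); Y=np.array([-np.sin(yaw),np.cos(yaw),0]); Z=np.array([0,0,1.])
o=B-39*X+152.6*Z; ax=-.5*X+.866*Z; jx=.866*X+.5*Z
print('rim',o.round(1),'axis',ax.round(3))
a=np.radians(np.arange(0,360,15))
for n,b,s in(('top',(330,175,400,250),8),('scene',(270,190,370,300),5)):
    c=pickle.load(open(n+'0.pkl','rb')); g=cv2.cvtColor(c['frame'],cv2.COLOR_RGB2BGR)
    g=cv2.resize(g[b[1]:b[3],b[0]:b[2]],None,fx=s,fy=s,interpolation=cv2.INTER_CUBIC)
    for r,zz,col in((19,0,(0,0,255)),(26.5,-16,(255,0,0)),(38,-75,(0,255,0))):
        pts=o+zz*ax+r*(np.cos(a)[:,None]*jx+np.sin(a)[:,None]*Y)
        for p in proj(c,pts): cv2.circle(g,tuple(int(v) for v in ((p+.5-np.array(b[:2]))*s)),2,col,-1)
    cv2.imwrite(f'pics/ov_{n}.png',g)
E
```

```text
rim [545.5  46.  152.6] axis [-0.495  0.07   0.866]
```

View pics/ov_top.png

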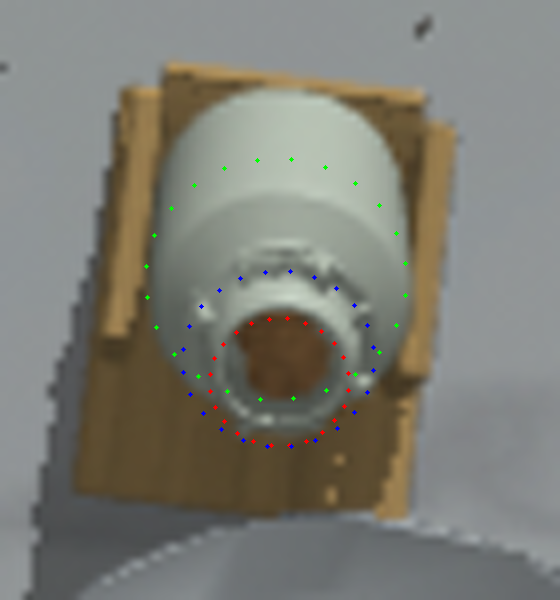

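View pics/ov_scene.png

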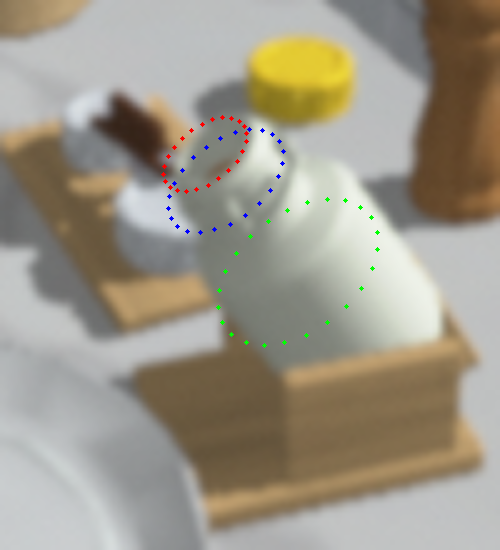

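The overlay predicted from the board is about 2 px off, because the board's contour is partly hidden. I'll fit the jar body's axis directly to the depth points instead: a cylinder of known radius and tilt, with the rim centre where the axis crosses z = 152.6.

```bash
cat > jarfit.py <<'E'
from h import *
import pickle
from scipy.optimize import least_squares
def axis(p):
    yaw=p[2]; X=np.array([np.cos(yaw),np.sin(yaw),0]); return np.array([p[0],p[1],152.6]),-.5*X+np.array([0,0,.8660254])
def fit(Q,init=(549,44,-.141)):
    # body points: axial -118..-70, radius 38
    p=np.array(init)
    for it in range(6):
        o,a=axis(p); s=(Q-o)@a; r=np.linalg.norm(Q-o-s[:,None]*a,axis=1)
        k=(s>-100)&(s<-70)&(abs(r-38)<(10 if it<2 else 5)); 
        def res(p):
            o,a=axis(p); d=Q[k]-o; s=d@a; return np.linalg.norm(d-s[:,None]*a,axis=1)-38
        p=least_squares(res,p,loss='soft_l1',f_scale=2).x
    return p,k.sum(),np.std(res(p))
if __name__=='__main__':
    out=[]
    for n,b in(('top',(335,180,400,240)),('scene',(290,195,380,300))):
        c=pickle.load(open(n+'0.pkl','rb')); hsv=cv2.cvtColor(c['frame'],cv2.COLOR_RGB2HSV)
        vv,uu=np.mgrid[b[1]:b[3],b[0]:b[2]]; uv=np.c_[uu.ravel(),vv.ravel()]
        h=hsv[uv[:,1],uv[:,0]]; k=(h[:,1]<50)&(c['range_z'][uv[:,1],uv[:,0]]>0)
        Q=bydepth(c,uv[k]); Q=Q[Q[:,2]>30]; out.append(Q)
        p,nk,sd=fit(Q); print(n,p[:2].round(1),np.degrees(p[2]).round(1),nk,sd.round(2))
        o,a=axis(p); s=(Q-o)@a; r=np.linalg.norm(Q-o-s[:,None]*a,axis=1)
        print(' top of rim s max',np.percentile(s[(r<24)],[90,97,99]).round(1),' neck r',np.median(r[(s>-8)&(s<-3)&(r>15)&(r<27)]).round(1))
    p,nk,sd=fit(np.vstack(out)); print('both',p[:2].round(1),np.degrees(p[2]).round(1),nk,sd.round(2))
E
python3 jarfit.py
```

```text
top [549.5  45.3] -9.5 131 0.6
 top of rim s max [0.7 2.6 3.2]  neck r 21.1
scene [549.5  47.4] -8.2 359 0.75
 top of rim s max [-1.7 -0.5 -0. ]  neck r 20.2
both [549.6  47.6] -8.9 491 1.06
```

```bash
python3 - <<'E'
from h import *
go([588,230,140],-54.2)
E
```

```text
tx ty tz [ 2.1981  0.3251 -0.4826] turn 0.3011 pos [228.1 500.2 205. ] jaw az 65.49 y [-0.    -0.001 -1.   ] q [ 1.08  0.3   1.52  0.    1.32 -0.07] clk 0.1
```

```bash
python3 -m creep '[{"tx":0.2,"tz":-0.04,"fingers":50},{"tx":0.45,"tz":-0.1,"fingers":50},{"tx":0.7,"tz":-0.15,"turn":0.05,"fingers":50},{"tx":1.0,"tz":-0.22,"turn":0.1,"fingers":50},{"tx":1.0,"tz":-0.22,"turn":0.15,"fingers":50},{"tx":1.0,"tz":-0.22,"turn":0.2,"fingers":50},{"tx":1.0,"tz":-0.22,"turn":0.25,"fingers":50},{"tx":1.0,"tz":-0.22,"turn":0.301,"fingers":50},{"tx":1.0,"tz":-0.22,"turn":0.301,"fingers":50}]'; python3 - <<'E'
from h import *
go([588,230,140],0)
E
```

```text
tx ty tz [ 2.1981  0.3251 -0.4826] turn 0.0 pos [228.1 500.2 205. ] jaw az 65.49 y [-0.    -0.001 -1.   ] q [ 1.08  0.3   1.52  0.    1.32 -0.07] clk 0.1$[0]: bad value
```

```bash
python3 -m creep '[{"tx":0.2,"ty":0,"tz":-0.04,"turn":0,"fingers":50},{"tx":0.45,"ty":0,"tz":-0.1,"turn":0,"fingers":50},{"tx":0.7,"ty":0,"tz":-0.15,"turn":0.05,"fingers":50},{"tx":1.0,"ty":0,"tz":-0.22,"turn":0.1,"fingers":50},{"tx":1.0,"ty":0,"tz":-0.22,"turn":0.15,"fingers":50},{"tx":1.0,"ty":0,"tz":-0.22,"turn":0.2,"fingers":50},{"tx":1.0,"ty":0,"tz":-0.22,"turn":0.25,"fingers":50},{"tx":1.0,"ty":0,"tz":-0.22,"turn":0.301,"fingers":50},{"tx":1.0,"ty":0,"tz":-0.22,"turn":0.301,"fingers":50}]'; python3 - <<'E'
from h import *
go([588,230,140],0)
E
```

```text
clock: 1.0
eef_pos: [391.7, 377.1, 204.6]
eef_rot: [-1.572, -0.001, -1.379]
wrist_force: [0.9, -0.0, -0.8]
finger_gap: 50.3
tx ty tz [0.9083 0.3231 0.8238] turn 0.0 pos [391.7 377.1 204.6] jaw az 10.97 y [-0.001 -0.001 -1.   ] q [ 0.7   0.29  1.54 -0.    1.32  0.51] clk 1.0
```

```bash
python3 -m creep '[{"tx":0.2,"ty":0,"tz":0.18,"turn":0,"fingers":50},{"tx":0.38,"ty":0,"tz":0.34,"turn":0,"fingers":50},{"tx":0.55,"ty":0.05,"tz":0.5,"turn":0,"fingers":50},{"tx":0.72,"ty":0.15,"tz":0.66,"turn":0,"fingers":50},{"tx":0.908,"ty":0.25,"tz":0.824,"turn":0,"fingers":50},{"tx":0.908,"ty":0.323,"tz":0.824,"turn":0,"fingers":50},{"tx":0.908,"ty":0.323,"tz":0.824,"turn":-0.002,"fingers":50},{"tx":0.908,"ty":0.323,"tz":0.824,"turn":-0.002,"fingers":50}]'; python3 - <<'E'
from h import *
go([588,230,50],0)
for n in('scene','top'):
    c=cam(n); save(c,n+'1.png')
    b=(270,190,370,300) if n=='scene' else (230,170,380,270)
    g=cv2.cvtColor(c['frame'],cv2.COLOR_RGB2BGR)[b[1]:b[3],b[0]:b[2]]; cv2.imwrite(f'pics/c1_{n}.png',cv2.resize(g,None,fx=5,fy=5,interpolation=cv2.INTER_CUBIC))
E
```

```text
clock: 1.8
eef_pos: [587.4, 230.8, 140.3]
eef_rot: [-1.573, -0.001, -1.372]
wrist_force: [-0.3, 0.3, 0.6]
finger_gap: 49.8
tx ty tz [0.0039 0.4514 0.003 ] turn 0.0 pos [587.4 230.8 140.3] jaw az 11.39 y [-0.002 -0.001 -1.   ] q [ 0.32  0.54  1.34 -0.    1.26  0.12] clk 1.8
```

View pics/c1_top.png

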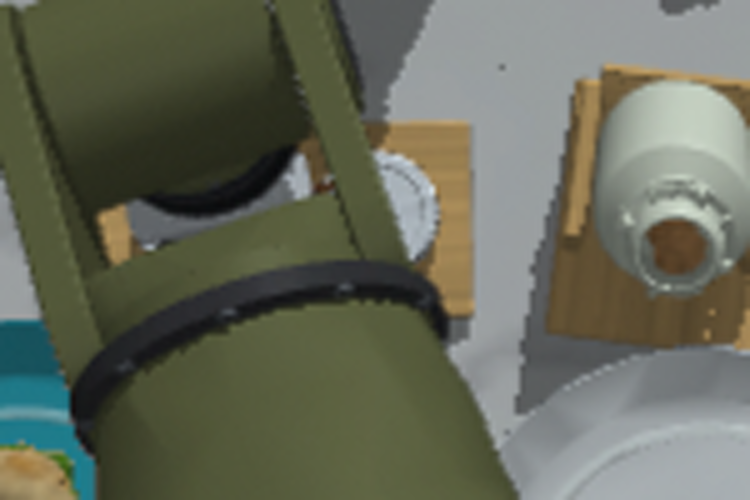

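View pics/scene1.png

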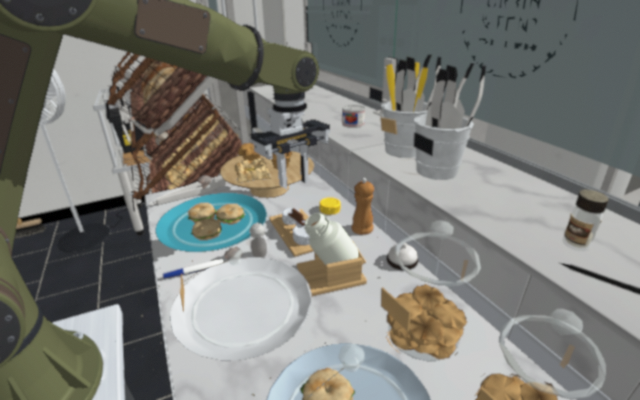

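The scene view shows the fingers, at about (282,175) and (305,165), straddling above the button. The top view is covered by the arm. I'll descend over the rib and pinch it.

```bash
python3 -m creep '[{"tx":0.004,"ty":0.15,"tz":0.003,"turn":0,"fingers":50},{"tx":0.004,"ty":0.3,"tz":0.003,"turn":0,"fingers":50},{"tx":0.004,"ty":0.4,"tz":0.003,"turn":0,"fingers":50},{"tx":0.004,"ty":0.445,"tz":0.003,"turn":0,"fingers":50},{"tx":0.004,"ty":0.445,"tz":0.003,"turn":0,"fingers":30},{"tx":0.004,"ty":0.445,"tz":0.003,"turn":0,"fingers":0},{"tx":0.004,"ty":0.445,"tz":0.003,"turn":0,"fingers":0},{"tx":0.004,"ty":0.445,"tz":0.003,"turn":0,"fingers":0},{"tx":0.004,"ty":0.445,"tz":0.003,"turn":0,"fingers":0},{"tx":0.004,"ty":0.445,"tz":0.003,"turn":0,"fingers":0}]' 15; python3 - <<'E'
from h import *
go([588,230,50],0)
E
```

```text
clock: 2.9
eef_pos: [590.7, 231.0, 53.1]
eef_rot: [-1.564, -0.0, -1.372]
wrist_force: [14.6, 4.5, -4.5]
finger_gap: 10.0
tx ty tz [ 0.0023  0.0156 -0.0141] turn 0.0 pos [590.7 231.   53.1] jaw az 11.41 y [ 0.007  0.001 -1.   ] q [ 0.32  0.63  1.41 -0.    1.09  0.12] clk 2.9
```

```bash
python3 -m creep '[{"tx":0,"ty":0,"tz":0,"turn":-0.04,"fingers":0},{"tx":0,"ty":0,"tz":0,"turn":-0.08,"fingers":0},{"tx":0,"ty":0,"tz":0,"turn":-0.12,"fingers":0},{"tx":0,"ty":0,"tz":0,"turn":-0.16,"fingers":0},{"tx":0,"ty":0,"tz":0,"turn":-0.2,"fingers":0}]'; python3 - <<'E'
from h import *
go([590.7,231,53],0); print(monitor.read_state()['moment'])
E
```

```text
clock: 3.4
eef_pos: [590.9, 231.1, 53.2]
eef_rot: [-1.565, -0.004, -0.738]
wrist_force: [2.5, 1.3, -3.6]
finger_gap: 9.7
tx ty tz [-0.0005  0.0009 -0.001 ] turn 0.0 pos [590.9 231.1  53.2] jaw az 47.7 y [ 0.007  0.001 -1.   ] q [ 0.32  0.63  1.41 -0.    1.09 -0.52] clk 3.4
[ 0.17587384 -0.34607861 -0.08933294]
```

Turned 36° with low force. I'll turn about 38° more.

```bash
python3 -m creep '[{"tx":0,"ty":0,"tz":0,"turn":-0.045,"fingers":0},{"tx":0,"ty":0,"tz":0,"turn":-0.09,"fingers":0},{"tx":0,"ty":0,"tz":0,"turn":-0.135,"fingers":0},{"tx":0,"ty":0,"tz":0,"turn":-0.18,"fingers":0},{"tx":0,"ty":0,"tz":0,"turn":-0.225,"fingers":0},{"tx":0,"ty":0,"tz":0,"turn":-0.225,"fingers":0}]'; python3 - <<'E'
from h import *
go([590.7,231,53],0); print(monitor.read_state()['moment'])
E
```

```text
clock: 4.0
eef_pos: [590.9, 231.1, 53.2]
eef_rot: [-1.569, -0.007, -0.029]
wrist_force: [1.7, 1.8, -2.2]
finger_gap: 10.0
tx ty tz [-0.0012  0.0008 -0.0007] turn 0.0 pos [590.9 231.1  53.2] jaw az 88.33 y [ 0.007  0.001 -1.   ] q [ 0.32  0.63  1.41 -0.    1.09 -1.23] clk 4.0
[ 0.19510228 -0.14194024  0.01269495]
```

Button now about 1.55 rad aside, gripped at robot (590.9, 231.1) where the camera says (588, 230). So the camera-to-robot offset there is about (+2.9, +1.0) mm. Release, rise, and look.

```bash
python3 -m creep '[{"tx":0,"ty":0,"tz":0,"turn":0,"fingers":40},{"tx":0,"ty":0,"tz":0,"turn":0,"fingers":40},{"tx":0,"ty":0,"tz":0,"turn":0,"fingers":40},{"tx":0,"ty":-0.2,"tz":0,"turn":0,"fingers":60},{"tx":0,"ty":-0.4,"tz":0,"turn":0,"fingers":94},{"tx":0,"ty":-0.4,"tz":0,"turn":0,"fingers":94},{"tx":0,"ty":-0.4,"tz":0,"turn":0,"fingers":94}]' 40; python3 - <<'E'
from h import *
go([590.3,183,60],-90)
P=np.load('P_top.npy'); 
for n,(x0,x1,y0,y1) in dict(mill=(295,325,125,170),bell=(355,390,130,165),salt=(298,316,253,272)).items():
    q=P[y0:y1,x0:x1].reshape(-1,3); q=q[(q[:,2]>15)&(q[:,2]<200)]; print(n,np.percentile(q,2,0).round(0),np.percentile(q,98,0).round(0))
c=cam('top'); g=cv2.cvtColor(c['frame'],cv2.COLOR_RGB2BGR)[170:270,230:380]; cv2.imwrite('pics/c2_top.png',cv2.resize(g,None,fx=5,fy=5,interpolation=cv2.INTER_CUBIC))
c=cam('scene'); g=cv2.cvtColor(c['frame'],cv2.COLOR_RGB2BGR)[140:260,230:380]; cv2.imwrite('pics/c2_sc.png',cv2.resize(g,None,fx=5,fy=5,interpolation=cv2.INTER_CUBIC))
E
```

```text
clock: 4.7
eef_pos: [590.6, 231.1, 133.8]
eef_rot: [-1.569, -0.009, -0.03]
wrist_force: [-0.2, 0.9, -2.0]
finger_gap: 62.4
tx ty tz [ 0.0027  0.3685 -0.2411] turn 0.5 pos [590.6 231.1 133.8] jaw az 88.27 y [ 0.009  0.002 -1.   ] q [ 0.32  0.54  1.35 -0.    1.24 -1.22] clk 4.7
mill [719. 134.  17.] [799. 198. 148.]
bell [724. -19.  16.] [798.  41.  51.]
salt [447. 162.  32.] [485. 199.  92.]
```

View pics/c2_sc.png

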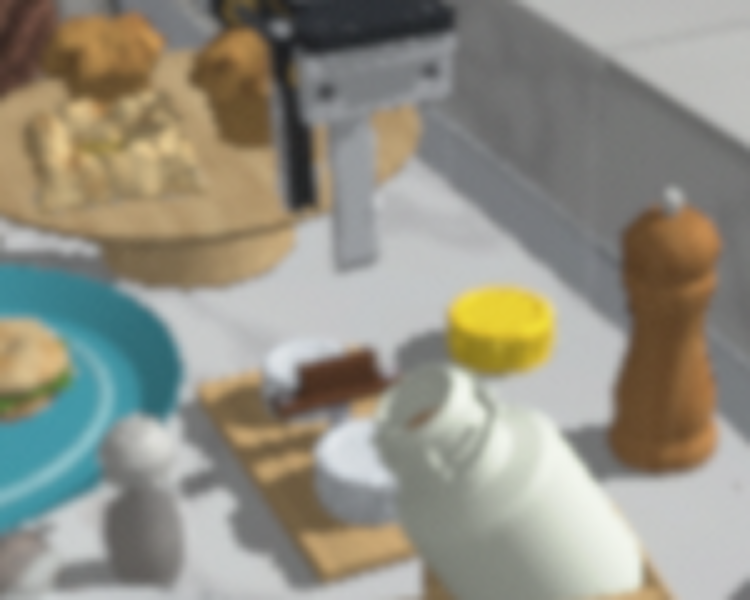

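The button bar now lies across the line of the lids, at about (330,380) in the crop, and the wide lid is free at (350,470). I'll swing the jaws to the holder's x direction above the wide lid.

```bash
python3 -m creep '[{"tx":0,"ty":0,"tz":-0.1,"turn":0.045,"fingers":94},{"tx":0,"ty":0,"tz":-0.2,"turn":0.09,"fingers":94},{"tx":0,"ty":0,"tz":-0.241,"turn":0.135,"fingers":94},{"tx":0,"ty":0,"tz":-0.241,"turn":0.18,"fingers":94},{"tx":0,"ty":0,"tz":-0.241,"turn":0.225,"fingers":94},{"tx":0,"ty":0,"tz":-0.241,"turn":0.27,"fingers":94},{"tx":0,"ty":0,"tz":-0.241,"turn":0.315,"fingers":94},{"tx":0,"ty":0,"tz":-0.241,"turn":0.36,"fingers":94},{"tx":0.003,"ty":0.1,"tz":-0.241,"turn":0.405,"fingers":94},{"tx":0.003,"ty":0.2,"tz":-0.241,"turn":0.45,"fingers":94},{"tx":0.003,"ty":0.3,"tz":-0.241,"turn":0.5,"fingers":94},{"tx":0.003,"ty":0.3,"tz":-0.241,"turn":0.5,"fingers":94},{"tx":0.003,"ty":0.3,"tz":-0.241,"turn":0.5,"fingers":94}]' 40; python3 - <<'E'
from h import *
go([590.3,183,16],0)
c=cam('scene'); g=cv2.cvtColor(c['frame'],cv2.COLOR_RGB2BGR)[140:260,230:380]; cv2.imwrite('pics/c3_sc.png',cv2.resize(g,None,fx=5,fy=5,interpolation=cv2.INTER_CUBIC))
c=cam('top'); g=cv2.cvtColor(c['frame'],cv2.COLOR_RGB2BGR)[170:270,230:380]; cv2.imwrite('pics/c3_top.png',cv2.resize(g,None,fx=5,fy=5,interpolation=cv2.INTER_CUBIC))
E
```

```text
clock: 6.1
eef_pos: [589.1, 182.6, 71.4]
eef_rot: [-1.567, 0.001, -1.597]
wrist_force: [0.8, 0.7, -0.3]
finger_gap: 94.3
tx ty tz [-0.0019  0.2772  0.005 ] turn 0.0 pos [589.1 182.6  71.4] jaw az -1.48 y [ 0.004  0.001 -1.   ] q [ 0.24  0.58  1.45 -0.    1.11  0.27] clk 6.1
```

View pics/c3_sc.png

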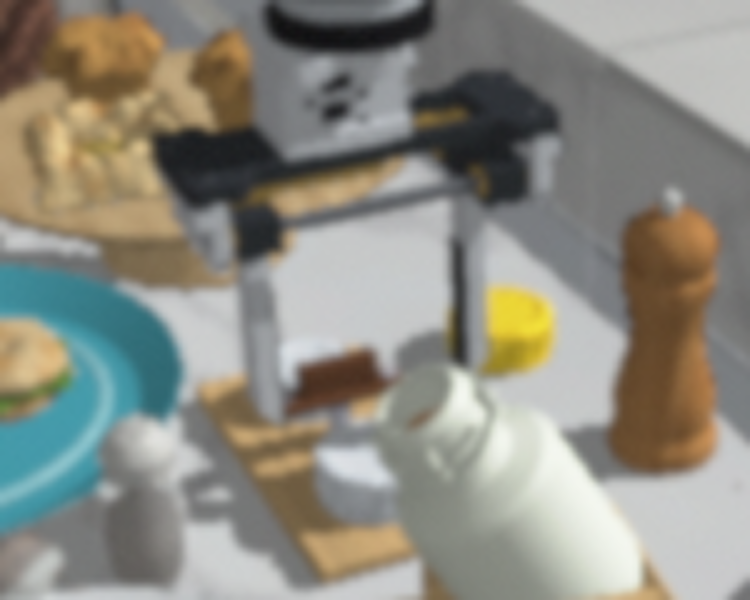

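View pics/c3_top.png

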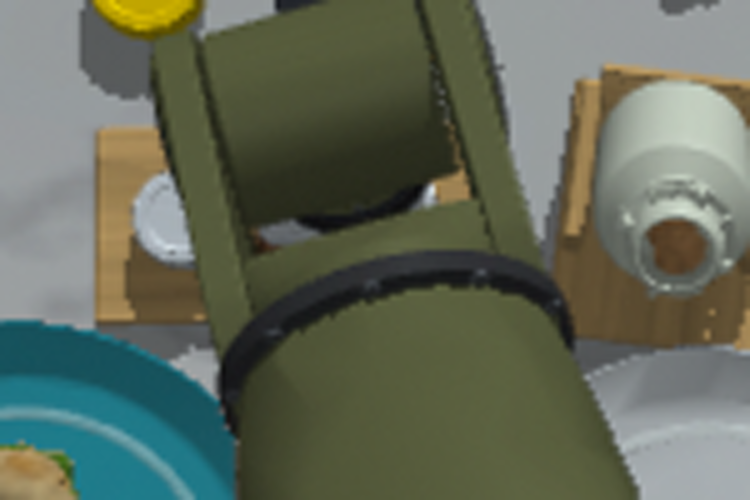

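Jaws straddle the wide lid in x (finger tips at crop (265,410) and (465,360)). Descending and closing.

```bash
python3 -m creep '[{"tx":-0.002,"ty":0.1,"tz":0.005,"turn":0,"fingers":94},{"tx":-0.002,"ty":0.2,"tz":0.005,"turn":0,"fingers":94},{"tx":-0.002,"ty":0.25,"tz":0.005,"turn":0,"fingers":94},{"tx":-0.002,"ty":0.27,"tz":0.005,"turn":0,"fingers":80},{"tx":-0.002,"ty":0.27,"tz":0.005,"turn":0,"fingers":55},{"tx":-0.002,"ty":0.27,"tz":0.005,"turn":0,"fingers":55},{"tx":-0.002,"ty":0.27,"tz":0.005,"turn":0,"fingers":55},{"tx":-0.002,"ty":0.27,"tz":0.005,"turn":0,"fingers":55},{"tx":-0.002,"ty":0.27,"tz":0.005,"turn":0,"fingers":55}]' 40; python3 - <<'E'
from h import *
go([590.3,183,16],0)
E
```

```text
clock: 7.1
eef_pos: [591.5, 183.3, 19.4]
eef_rot: [-1.563, 0.002, -1.597]
wrist_force: [-0.6, -0.3, 4.3]
finger_gap: 61.8
tx ty tz [ 0.0016  0.017  -0.0059] turn 0.0 pos [591.5 183.3  19.4] jaw az -1.51 y [ 0.008  0.001 -1.   ] q [ 0.24  0.65  1.47 -0.    1.01  0.27] clk 7.1
```

```bash
python3 -m creep '[{"tx":0,"ty":-0.05,"tz":0,"turn":0,"fingers":55},{"tx":0,"ty":-0.1,"tz":0,"turn":0,"fingers":55},{"tx":0,"ty":-0.3,"tz":0,"turn":0,"fingers":55},{"tx":0,"ty":-0.5,"tz":0,"turn":0,"fingers":55},{"tx":0,"ty":-0.7,"tz":0,"turn":0,"fingers":55},{"tx":0,"ty":-0.9,"tz":0,"turn":0,"fingers":55},{"tx":0,"ty":-0.95,"tz":0,"turn":0,"fingers":55},{"tx":0,"ty":-0.95,"tz":0,"turn":0,"fingers":55}]'; python3 - <<'E'
from h import *
go([590.3,183,250],0)
c=cam('scene'); g=cv2.cvtColor(c['frame'],cv2.COLOR_RGB2BGR)[90:240,220:400]; cv2.imwrite('pics/c4_sc.png',cv2.resize(g,None,fx=4,fy=4,interpolation=cv2.INTER_CUBIC))
E
```

```text
clock: 7.9
eef_pos: [590.4, 183.1, 211.6]
eef_rot: [-1.56, 0.003, -1.597]
wrist_force: [-0.9, -0.1, -1.0]
finger_gap: 62.2
tx ty tz [ 0.0002 -0.1921  0.0016] turn 0.0 pos [590.4 183.1 211.6] jaw az -1.51 y [ 0.011  0.002 -1.   ] q [ 0.24  0.44  1.31 -0.    1.37  0.27] clk 7.9
```

View pics/c4_sc.png

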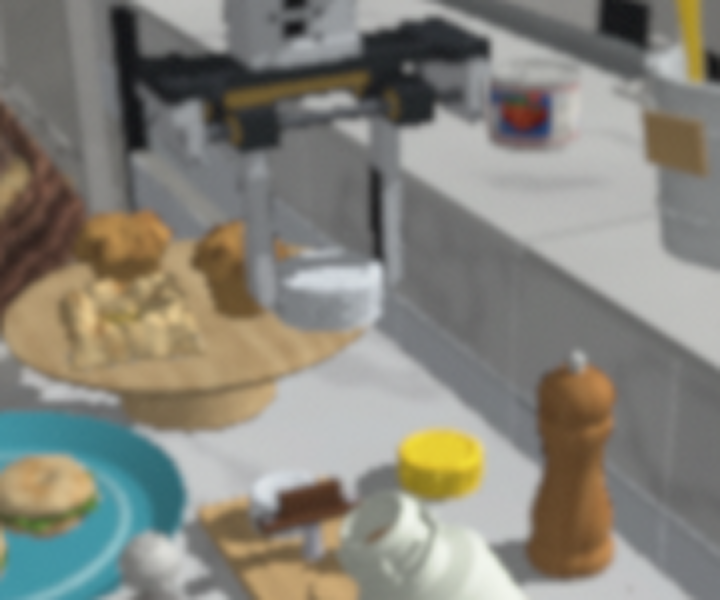

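Lid is held (gap 62.2), with its top at crop (330,270). The rows only let the tool turn about its own y. The jar leans 30°, though, so I need to know where the reach limit lies and what happens there ("approached as far as the arm can"). I'll work out the arm's reach from the logged poses, and the free space ahead.

```bash
python3 - <<'E'
from h import *
from scipy.optimize import least_squares
D=np.array([(.30041,1.52148,np.hypot(228.06,500.24),204.96),(.29,1.54,543.7,204.6),(.54,1.34,631,140.3),(.63,1.41,634.2,53.1),(.44,1.31,618.1,211.6),(.65,1.47,619.2,19.4),(.58,1.45,616.7,71.4)])
def m(p,j2,j3): return p[0]+p[1]*np.sin(j2)+p[2]*np.sin(j2+j3)+p[4]*np.cos(j2+j3), p[3]+p[1]*np.cos(j2)+p[2]*np.cos(j2+j3)-p[4]*np.sin(j2+j3)
def res(p):
    r,z=m(p,D[:,0],D[:,1]); return np.r_[r-D[:,2],z-D[:,3], 0.02*(p[0]),0.02*p[4]]
p=least_squares(res,[0,400,400,50,0]).x; print(p.round(1),res(p).round(1))
P=np.load('P_top.npy')
for x in range(700,1000,20):
    k=(abs(P[...,0]-x)<10)&(P[...,1]<150)&(P[...,1]>-300); 
    if k.sum(): print(x,k.sum(),np.percentile(P[k][:,2],[5,50,95,100]).round(0))
c=cam('top'); save(c,'top4.png')
E
```

```text
[  2.5 434.9 444.4 -52.   49.4] [-0.4  0.   3.4 -1.5 -1.9 -0.3  0.6  0.2 -1.6 -1.6  1.3  2.   0.7 -0.9
  0.   1. ]
700 1272 [ -3.   2. 177. 185.]
720 1288 [ -3.   2. 179. 183.]
740 1256 [ -3.   2.  42. 136.]
760 1155 [ -3.   1.  40. 136.]
780 2300 [ -2. 163. 173. 177.]
800 4706 [-14.  81. 173. 177.]
820 1895 [168. 171. 265. 296.]
840 2449 [168. 172. 384. 416.]
860 1726 [168. 171. 296. 419.]
880 2621 [168. 186. 319. 421.]
900 2190 [168. 177. 337. 392.]
920 1936 [168. 175. 378. 409.]
940 1185 [168. 171. 341. 375.]
960 1072 [168. 171. 290. 298.]
980 1096 [168. 171. 174. 178.]
```

View pics/top4.png

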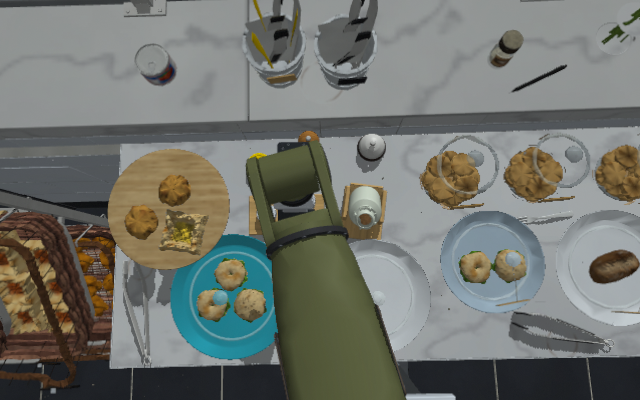

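The lean lies in the vertical plane at azimuth about −8.8°. If I go to that azimuth high up (z ≈ 600, clear of the shelf items) and push outward past the reach limit, any give in orientation should tilt the tool outward, which is the direction the jar leans. I'll move there first.

```bash
python3 -m creep '[{"tx":0.15,"ty":-0.2,"tz":0,"turn":0,"fingers":55},{"tx":0.3,"ty":-0.4,"tz":0,"turn":0,"fingers":55},{"tx":0.45,"ty":-0.6,"tz":-0.05,"turn":0,"fingers":55},{"tx":0.6,"ty":-0.8,"tz":-0.1,"turn":0,"fingers":55},{"tx":0.75,"ty":-1,"tz":-0.15,"turn":0,"fingers":55},{"tx":0.9,"ty":-1,"tz":-0.2,"turn":0,"fingers":55},{"tx":1,"ty":-1,"tz":-0.2,"turn":0,"fingers":55},{"tx":1,"ty":-1,"tz":-0.2,"turn":0,"fingers":55}]'; python3 - <<'E'
from h import *
go([553,-86,600],0)
E
```

```text
clock: 8.8
eef_pos: [542.8, -18.1, 406.2]
eef_rot: [-1.567, 0.001, -1.6]
wrist_force: [-0.5, -0.0, -0.5]
finger_gap: 61.6
tx ty tz [ 0.3366 -0.9691  0.064 ] turn 0.0 pos [542.8 -18.1 406.2] jaw az -1.66 y [ 0.004  0.001 -1.   ] q [-0.1   0.22  1.16  0.    1.75 -0.07] clk 8.8
```

```bash
python3 -m creep '[{"tx":0.05,"ty":-0.2,"tz":0.02,"turn":0,"fingers":55},{"tx":0.1,"ty":-0.4,"tz":0.04,"turn":0,"fingers":55},{"tx":0.155,"ty":-0.6,"tz":0.06,"turn":0,"fingers":55},{"tx":0.155,"ty":-0.8,"tz":0.06,"turn":0,"fingers":55},{"tx":0.155,"ty":-0.96,"tz":0.06,"turn":0,"fingers":55},{"tx":0.155,"ty":-0.96,"tz":0.06,"turn":0,"fingers":55}]'; python3 - <<'E'
from h import *
go([700,-70,600],0)
E
```

```text
clock: 9.4
eef_pos: [553.9, -49.1, 599.6]
eef_rot: [-1.564, 0.001, -1.599]
wrist_force: [-0.6, 0.2, -0.5]
finger_gap: 61.6
tx ty tz [0.0839 0.003  0.7332] turn 0.0 pos [553.9 -49.1 599.6] jaw az -1.63 y [ 0.007  0.001 -1.   ] q [-0.16  0.48  0.35  0.    2.31 -0.13] clk 9.4
```

```bash
python3 -m creep '[{"tx":0.03,"ty":0,"tz":0.25,"turn":0,"fingers":55},{"tx":0.06,"ty":0,"tz":0.5,"turn":0,"fingers":55},{"tx":0.06,"ty":0,"tz":0.5,"turn":0,"fingers":55},{"tx":0.06,"ty":0,"tz":0.5,"turn":0,"fingers":55}]'; python3 - <<'E'
from h import *
go([700,-70,600],0)
E
```

```text
clock: 9.8
eef_pos: [615.8, -59.8, 559.8]
eef_rot: [-1.541, -0.001, -1.599]
wrist_force: [0.5, -0.0, 0.0]
finger_gap: 61.6
tx ty tz [ 0.0395 -0.1882  0.428 ] turn 0.0 pos [615.8 -59.8 559.8] jaw az -1.61 y [ 0.03  -0.001 -1.   ] q [-0.16  0.62  0.24  0.    2.26 -0.13] clk 9.8
```

Orientation does give at the limit (tilt 0.007 → 0.03 rad outward). Pushing harder, outward and up.

```bash
python3 -m creep '[{"tx":0.12,"ty":-0.6,"tz":1,"turn":0,"fingers":55},{"tx":0.12,"ty":-0.6,"tz":1,"turn":0,"fingers":55},{"tx":0.12,"ty":-0.6,"tz":1,"turn":0,"fingers":55},{"tx":0.12,"ty":-0.6,"tz":1,"turn":0,"fingers":55}]'; python3 - <<'E'
from h import *
go([700,-70,600],0)
E
```

```text
clock: 10.2
eef_pos: [639.6, -68.1, 542.6]
eef_rot: [-1.514, -0.003, -1.599]
wrist_force: [0.2, -0.8, -1.3]
finger_gap: 61.4
tx ty tz [ 0.0015 -0.2696  0.318 ] turn 0.0 pos [639.6 -68.1 542.6] jaw az -1.61 y [ 0.056 -0.004 -0.998] q [-0.17  0.65  0.24  0.01  2.2  -0.13] clk 10.2
```

```bash

python3 -m creep '[{"tx":0.1,"ty":-0.6,"tz":1,"turn":0,"fingers":55}]'
python3 -m creep '[{"tx":0.1,"ty":-0.6,"tz":1,"turn":0,"fingers":55}]'
python3 -m creep '[{"tx":0.1,"ty":-0.6,"tz":1,"turn":0,"fingers":55}]'
python3 - <<'E'
from h import *
go([700,-70,600],0)
E
```

```text
clock: 10.3
eef_pos: [648.9, -70.0, 540.2]
eef_rot: [-1.489, -0.005, -1.599]
wrist_force: [-0.5, 0.6, -0.6]
finger_gap: 61.6
clock: 10.4
eef_pos: [657.9, -71.9, 538.9]
eef_rot: [-1.462, -0.007, -1.6]
wrist_force: [0.8, -0.6, -0.1]
finger_gap: 61.7
clock: 10.5
eef_pos: [665.8, -73.6, 539.1]
eef_rot: [-1.435, -0.009, -1.6]
wrist_force: [0.6, -0.2, -0.2]
finger_gap: 61.8
tx ty tz [-0.0201 -0.2788  0.2103] turn 0.0 pos [665.8 -73.6 539.1] jaw az -1.59 y [ 0.135 -0.013 -0.991] q [-0.17  0.66  0.24  0.01  2.12 -0.13] clk 10.5
```

Single-row calls each yield 0.027 rad of outward tilt, as needed. I'll continue to about 0.52 rad, steering the azimuth with tx.

```bash

python3 -m creep '[{"tx":0.16,"ty":-0.5,"tz":1,"turn":0,"fingers":55}]' >/dev/null
python3 -m creep '[{"tx":0.16,"ty":-0.5,"tz":1,"turn":0,"fingers":55}]' >/dev/null
python3 -m creep '[{"tx":0.16,"ty":-0.5,"tz":1,"turn":0,"fingers":55}]' >/dev/null
python3 -m creep '[{"tx":0.16,"ty":-0.45,"tz":1,"turn":0,"fingers":55}]' >/dev/null
python3 -m creep '[{"tx":0.16,"ty":-0.4,"tz":1,"turn":0,"fingers":55}]'
python3 - <<'E'
from h import *
go([700,-70,600],0)
E
```

```text
clock: 11.0
eef_pos: [708.0, -93.7, 540.9]
eef_rot: [-1.29, -0.022, -1.602]
wrist_force: [-0.0, 0.1, -0.2]
finger_gap: 61.9
tx ty tz [-0.1106 -0.2986  0.0405] turn 0.0 pos [708.  -93.7 540.9] jaw az -1.44 y [ 0.276 -0.03  -0.961] q [-0.19  0.67  0.24  0.02  1.96 -0.15] clk 11.0
```

```bash

python3 -m creep '[{"tx":0.45,"ty":-0.35,"tz":0.9,"turn":0,"fingers":55}]' >/dev/null
python3 -m creep '[{"tx":0.45,"ty":-0.3,"tz":0.9,"turn":0,"fingers":55}]' >/dev/null
python3 -m creep '[{"tx":0.3,"ty":-0.3,"tz":1,"turn":0,"fingers":55}]'
python3 - <<'E'
from h import *
go([700,-70,600],0)
E
```

```text
clock: 11.3
eef_pos: [728.8, -136.3, 543.0]
eef_rot: [-1.203, -0.034, -1.605]
wrist_force: [-0.2, -0.6, -0.1]
finger_gap: 62.1
tx ty tz [-0.3167 -0.3319 -0.0385] turn 0.0 pos [ 728.8 -136.3  543. ] jaw az -1.2 y [ 0.359 -0.044 -0.932] q [-0.25  0.67  0.24  0.05  1.87 -0.2 ] clk 11.3
```

```bash

python3 -m creep '[{"tx":0.4,"ty":-0.2,"tz":1,"turn":0,"fingers":55}]' >/dev/null
python3 -m creep '[{"tx":0.4,"ty":-0.2,"tz":1,"turn":0,"fingers":55}]' >/dev/null
python3 -m creep '[{"tx":0.4,"ty":-0.15,"tz":1,"turn":0,"fingers":55}]'
python3 - <<'E'
from h import *
go([700,-70,600],0)
E
```

```text
clock: 11.6
eef_pos: [754.5, -171.7, 541.6]
eef_rot: [-1.112, -0.049, -1.611]
wrist_force: [-0.5, -0.6, -0.2]
finger_gap: 62.2
tx ty tz [-0.4821 -0.413  -0.123 ] turn 0.0 pos [ 754.5 -171.7  541.6] jaw az -0.95 y [ 0.441 -0.062 -0.896] q [-0.3   0.69  0.24  0.07  1.76 -0.24] clk 11.6
```

```bash

python3 -m creep '[{"tx":0.3,"ty":-0.1,"tz":1,"turn":0,"fingers":55}]' >/dev/null
python3 -m creep '[{"tx":0.2,"ty":-0.1,"tz":1,"turn":0,"fingers":55}]'
python3 - <<'E'
from h import *
go([700,-70,600],0)
E
```

```text
clock: 11.8
eef_pos: [774.1, -181.9, 541.8]
eef_rot: [-1.051, -0.06, -1.619]
wrist_force: [-0.1, -0.2, -1.0]
finger_gap: 61.7
tx ty tz [-0.5229 -0.4774 -0.1841] turn 0.0 pos [ 774.1 -181.9  541.8] jaw az -0.79 y [ 0.494 -0.075 -0.866] q [-0.3   0.7   0.24  0.08  1.68 -0.24] clk 11.8
```

The tool now points along (0.494, −0.075, −0.866), which is exactly down the jar's axis. Heading for a standoff on that axis.

```bash
python3 - <<'E'
from h import *
go([479,58.6,282.5],0)
E
```

```text
tx ty tz [-1.2057  0.3033 -1.9388] turn 0.0 pos [ 774.1 -181.9  541.8] jaw az -0.79 y [ 0.494 -0.075 -0.866] q [-0.3   0.7   0.24  0.08  1.68 -0.24] clk 11.8
```

```bash

python3 -m creep '[{"tx":-0.1,"ty":0,"tz":-0.15,"turn":0,"fingers":55},{"tx":-0.2,"ty":0,"tz":-0.32,"turn":0,"fingers":55},{"tx":-0.32,"ty":0,"tz":-0.5,"turn":0,"fingers":55},{"tx":-0.44,"ty":0,"tz":-0.7,"turn":0,"fingers":55},{"tx":-0.55,"ty":0,"tz":-0.88,"turn":0,"fingers":55},{"tx":-0.62,"ty":0,"tz":-1,"turn":0,"fingers":55},{"tx":-0.62,"ty":0,"tz":-1,"turn":0,"fingers":55}]'; python3 - <<'E'
from h import *
go([479,58.6,282.5],0)
E
```

```text
clock: 12.5
eef_pos: [603.8, -54.2, 434.0]
eef_rot: [-1.05, -0.059, -1.618]
wrist_force: [-0.3, -1.0, 0.1]
finger_gap: 61.8
tx ty tz [-0.5783  0.3053 -0.9242] turn 0.0 pos [603.8 -54.2 434. ] jaw az -0.74 y [ 0.494 -0.075 -0.866] q [-0.15  0.05  1.38 -0.    1.19 -0.12] clk 12.5
```

```bash

python3 -m creep '[{"tx":-0.12,"ty":0,"tz":-0.2,"turn":0,"fingers":55},{"tx":-0.25,"ty":0,"tz":-0.4,"turn":0,"fingers":55},{"tx":-0.37,"ty":0.05,"tz":-0.6,"turn":0,"fingers":55},{"tx":-0.5,"ty":0.15,"tz":-0.8,"turn":0,"fingers":55},{"tx":-0.578,"ty":0.25,"tz":-0.924,"turn":0,"fingers":55},{"tx":-0.578,"ty":0.305,"tz":-0.924,"turn":0,"fingers":55},{"tx":-0.578,"ty":0.305,"tz":-0.924,"turn":0,"fingers":55}]'; python3 - <<'E'
from h import *
go([534.5,50.1,185],0)
E
```

```text
clock: 13.2
eef_pos: [479.3, 58.7, 282.2]
eef_rot: [-1.05, -0.059, -1.617]
wrist_force: [0.1, -0.0, -0.2]
finger_gap: 61.8
tx ty tz [ 0.0011  0.5606 -0.0015] turn 0.0 pos [479.3  58.7 282.2] jaw az -0.69 y [ 0.494 -0.074 -0.866] q [ 0.12 -0.19  1.94 -0.17  0.89  0.23] clk 13.2
```

```bash

python3 -m creep '[{"tx":0,"ty":0.2,"tz":0,"turn":0,"fingers":55},{"tx":0,"ty":0.4,"tz":0,"turn":0,"fingers":55},{"tx":0.001,"ty":0.5,"tz":-0.001,"turn":0,"fingers":55},{"tx":0.001,"ty":0.56,"tz":-0.001,"turn":0,"fingers":55},{"tx":0.001,"ty":0.56,"tz":-0.001,"turn":0,"fingers":55}]'; python3 - <<'E'
from h import *
import pickle
go([534.5,50.1,185],0)
for n in('scene','top'):
    c=cam(n); pickle.dump(c,open(n+'5.pkl','wb')); save(c,n+'5.png')
    b=(250,150,390,280) if n=='scene' else (300,150,440,270)
    g=cv2.cvtColor(c['frame'],cv2.COLOR_RGB2BGR)[b[1]:b[3],b[0]:b[2]]; cv2.imwrite(f'pics/c5_{n}.png',cv2.resize(g,None,fx=5,fy=4.6 if n=='scene' else 5,interpolation=cv2.INTER_CUBIC))
E
```

```text
clock: 13.7
eef_pos: [535.3, 49.5, 185.0]
eef_rot: [-1.051, -0.06, -1.618]
wrist_force: [0.4, 0.7, 0.2]
finger_gap: 62.0
tx ty tz [-0.003  -0.0022 -0.0036] turn 0.0 pos [535.3  49.5 185. ] jaw az -0.75 y [ 0.494 -0.075 -0.866] q [ 0.08  0.04  1.96 -0.2   0.63  0.24] clk 13.7
```

View pics/c5_scene.png

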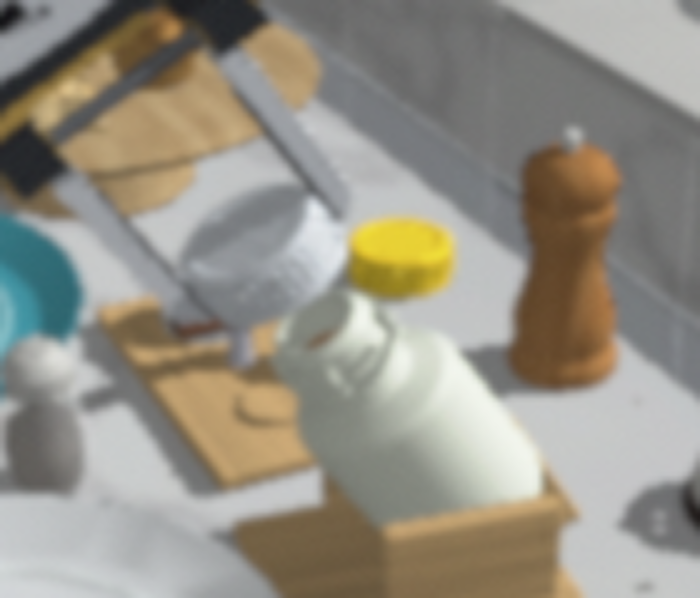

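View pics/c5_top.png

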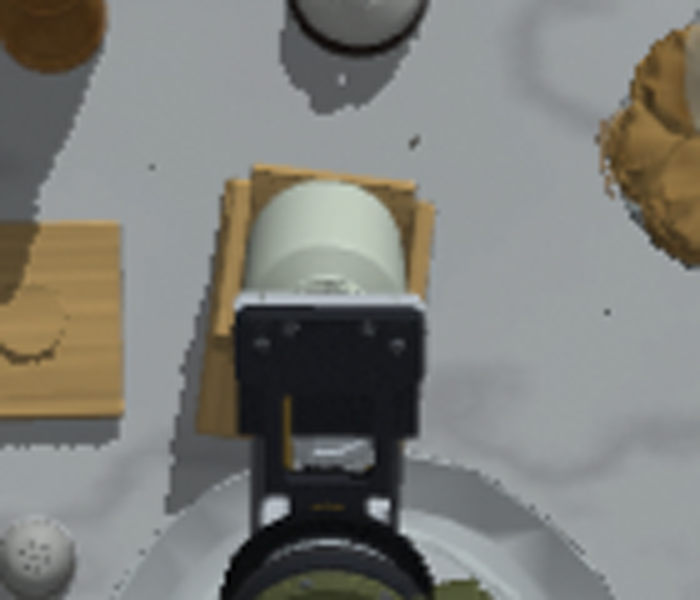

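The lid sits parallel to and above the rim: scene crop shows lid (265,250), rim (325,325). I'll measure the sideways offset of lid against jar in the same scene picture, so that calibration error cancels.

```bash
cat > rel.py <<'E'
from h import *
import pickle,sys
from scipy.optimize import least_squares
def rel(c,yaw=-8.6,rim=np.array([551,47,152.6]),tcp=None,lo=10,verbose=1):
    yw=np.radians(yaw); X=np.array([np.cos(yw),np.sin(yw),0]); Y=np.array([-np.sin(yw),np.cos(yw),0]); Zw=np.array([0,0,1.])
    a=-.5*X+.8660254*Zw; jx=.8660254*X+.5*Zw
    hsv=cv2.cvtColor(c['frame'],cv2.COLOR_RGB2HSV)
    vv,uu=np.mgrid[170:300,270:390]; uv=np.c_[uu.ravel(),vv.ravel()]
    h=hsv[uv[:,1],uv[:,0]]; k=(h[:,1]<60)&(c['range_z'][uv[:,1],uv[:,0]]>0)
    Q=bydepth(c,uv[k]); d=Q-rim; J=np.c_[d@jx,d@Y,d@a]
    def circ(sel,r):
        p=np.zeros(2)
        for it in range(6):
            rr=np.hypot(J[:,0]-p[0],J[:,1]-p[1]); kk=sel&(abs(rr-r)<(6 if it<2 else 3))
            p=least_squares(lambda q:np.hypot(J[kk,0]-q[0],J[kk,1]-q[1])-r,p,loss='soft_l1').x
        return p.round(2),kk.sum()
    return J,circ
if __name__=='__main__':
    c=pickle.load(open('scene5.pkl','rb')); J,circ=rel(c)
    print('body',circ((J[:,2]>-100)&(J[:,2]<-70),38)); print('neck top',circ((J[:,2]>-7)&(J[:,2]<-1),21))
    print('neck low',circ((J[:,2]>-34)&(J[:,2]<-24),21.8))
    s=monitor.read_state()
    for lo,hi in((32,52),(34,44),(42,52)): print('lid',lo,hi,circ((J[:,2]>lo)&(J[:,2]<hi),31))
    k=(np.hypot(J[:,0],J[:,1])<24)&(J[:,2]>30)&(J[:,2]<75); t=J[k]; t=t[abs(t[:,2]-np.median(t[:,2]))<4]; A=np.c_[t[:,:2],np.ones(len(t))]; print('lid top plane',len(t),np.linalg.lstsq(A,t[:,2],rcond=None)[0].round(3))
E
python3 rel.py
```

```text
body (array([-1.29,  0.46]), np.int64(366))
neck top (array([-1.22,  0.18]), np.int64(93))
neck low (array([-1.27,  0.26]), np.int64(49))
lid 32 52 (array([0.35, 1.86]), np.int64(295))
lid 34 44 (array([0.19, 1.89]), np.int64(147))
lid 42 52 (array([0.45, 1.75]), np.int64(162))
lid top plane 256 [-1.4000e-02 -1.0000e-03  5.4394e+01]
```

Consistent: neck and body agree, and the lid sits +1.6 mm (jar x) and +1.55 mm (jar y) off the axis, parallel within 0.014. I'll work out the correction in tool axes.

```bash
cat >> h.py <<'E'
_yw=np.radians(-8.6); JX=np.array([np.cos(_yw)*.8660254,np.sin(_yw)*.8660254,.5]); JY=np.array([-np.sin(_yw),np.cos(_yw),0]); JZ=np.array([-.5*np.cos(_yw),-.5*np.sin(_yw),.8660254])
RIM=np.array([551,47,152.6])
def jst():
    s=monitor.read_state(); R=rot(s['eef_rot']); d=s['eef_pos']-RIM; f=s['wrist_force']
    print('clk',s['clock'],'J pos',[round(float(d@v),2) for v in(JX,JY,JZ)],'F jx,jy,jz',[round(float(f@v),1) for v in(JX,JY,JZ)],'mom z',round(float(s['moment']@JZ),3),'gap',round(float(s['finger_gap']),1),'tilt',round(float(np.degrees(np.arccos(min(1,-R[:,1]@JZ)))),2),'q6',s['joints'][5].round(3),'jaw ang',round(float(np.degrees(np.arctan2(R[:,2]@JY,R[:,2]@JX))),2))
    return s,R
def jsh(dx,dy,dz):
    s=monitor.read_state(); R=rot(s['eef_rot']); print('tool units',(R.T@(dx*JX+dy*JY+dz*JZ)/200).round(4))
E
python3 - <<'E'
from h import *
jst(); jsh(-1.6,-1.55,0); jsh(-1.6,-1.55,-20)
E
```

```text
clk 13.8 J pos [2.98, 0.51, 37.49] F jx,jy,jz [-0.3, -0.2, -0.2] mom z 0.024 gap 62.0 tilt 0.09 q6 0.242 jaw ang 6.83
tool units [ 0.0067 -0.     -0.0089]
tool units [ 0.0068  0.1    -0.009 ]
```

```bash

python3 -m creep '[{"tx":0.007,"ty":0.03,"tz":-0.009,"turn":0,"fingers":55},{"tx":0.007,"ty":0.07,"tz":-0.009,"turn":0,"fingers":55},{"tx":0.007,"ty":0.1,"tz":-0.009,"turn":0,"fingers":55},{"tx":0.007,"ty":0.1,"tz":-0.009,"turn":0,"fingers":55}]'; python3 - <<'E'
from h import *
from rel import rel
jst()
c=cam('scene'); save(c,'scene6.png'); J,circ=rel(c)
print('body',circ((J[:,2]>-100)&(J[:,2]<-70),38)); print('neck low',circ((J[:,2]>-34)&(J[:,2]<-24),21.8))
for lo,hi in((12,32),(12,22),(22,32)): print('lid',lo,hi,circ((J[:,2]>lo)&(J[:,2]<hi),31))
jsh(0,0,-10)
E
```

```text
clock: 14.2
eef_pos: [543.4, 47.0, 167.6]
eef_rot: [-1.05, -0.059, -1.617]
wrist_force: [0.4, 0.4, -0.8]
finger_gap: 61.7
clk 14.2 J pos [0.99, -1.19, 16.79] F jx,jy,jz [-0.2, 0.5, -0.9] mom z 0.003 gap 61.7 tilt 0.03 q6 0.244 jaw ang 6.83
body (array([-1.27,  0.47]), np.int64(363))
neck low (array([-1.18,  0.34]), np.int64(51))
lid 12 32 (array([-1.12,  0.49]), np.int64(284))
lid 12 22 (array([-1.18,  0.6 ]), np.int64(131))
lid 22 32 (array([-1.09,  0.4 ]), np.int64(153))
tool units [ 0.    0.05 -0.  ]
```

Aligned within 0.2 mm. Descending gently onto the neck.

```bash

python3 -m creep '[{"tx":0,"ty":0.02,"tz":0,"turn":0,"fingers":55},{"tx":0,"ty":0.04,"tz":0,"turn":0,"fingers":55},{"tx":0,"ty":0.055,"tz":0,"turn":0,"fingers":55},{"tx":0,"ty":0.07,"tz":0,"turn":0,"fingers":55},{"tx":0,"ty":0.08,"tz":0,"turn":0,"fingers":55},{"tx":0,"ty":0.08,"tz":0,"turn":0,"fingers":55}]'; python3 - <<'E'
from h import *
jst()
E
python3 -m creep '[{"tx":0,"ty":0.01,"tz":0,"turn":0,"fingers":55},{"tx":0,"ty":0.02,"tz":0,"turn":0,"fingers":55},{"tx":0,"ty":0.02,"tz":0,"turn":0,"fingers":55}]'; python3 - <<'E'
from h import *
jst()
E
```

```text
clock: 14.85
eef_pos: [551.3, 45.8, 153.9]
eef_rot: [-1.05, -0.059, -1.617]
wrist_force: [0.5, 0.4, -0.5]
finger_gap: 61.9
clk 14.85 J pos [1.02, -1.13, 0.88] F jx,jy,jz [0.2, 0.4, -0.7] mom z -0.036 gap 61.9 tilt 0.03 q6 0.249 jaw ang 6.83
clock: 15.15
eef_pos: [553.3, 45.5, 150.2]
eef_rot: [-1.05, -0.059, -1.617]
wrist_force: [-0.1, 1.3, -0.0]
finger_gap: 61.7
clk 15.15 J pos [0.91, -1.16, -3.34] F jx,jy,jz [-0.3, 1.3, 0.1] mom z 0.053 gap 61.7 tilt 0.01 q6 0.251 jaw ang 6.83
```

```bash

python3 -m creep '[{"tx":0,"ty":0.01,"tz":0,"turn":0,"fingers":55},{"tx":0,"ty":0.015,"tz":0,"turn":0,"fingers":55},{"tx":0,"ty":0.015,"tz":0,"turn":0,"fingers":55}]' >/dev/null; python3 -c "
from h import *
jst()"
python3 -m creep '[{"tx":0,"ty":0.01,"tz":0,"turn":0,"fingers":55},{"tx":0,"ty":0.015,"tz":0,"turn":0,"fingers":55},{"tx":0,"ty":0.015,"tz":0,"turn":0,"fingers":55}]' >/dev/null; python3 -c "
from h import *
jst()"
```

```text
clk 15.45 J pos [0.84, -1.18, -6.46] F jx,jy,jz [0.6, 0.1, 0.2] mom z 0.007 gap 61.6 tilt 0.01 q6 0.252 jaw ang 6.83
clk 15.75 J pos [0.99, -1.16, -7.4] F jx,jy,jz [-14.9, -3.5, 51.7] mom z -0.04 gap 62.1 tilt 0.02 q6 0.253 jaw ang 6.82
```

Contact at TCP −7.4 with 52 N, so the lid's underside is about 15 mm below the rim: it is riding on the thread. I'll ease the press and turn it back (anticlockwise) in small steps, following the thread's rise.

```bash

python3 -m creep '[{"tx":0,"ty":0.002,"tz":0,"turn":0,"fingers":55},{"tx":0,"ty":0.001,"tz":0,"turn":-0.04,"fingers":55},{"tx":0,"ty":-0.002,"tz":0,"turn":-0.08,"fingers":55},{"tx":0,"ty":-0.003,"tz":0,"turn":-0.08,"fingers":55}]' >/dev/null; python3 -c "
from h import *
jst()"
```

```text
clk 16.15 J pos [1.28, -0.83, -6.11] F jx,jy,jz [-1.8, 0.1, 9.5] mom z 0.122 gap 61.9 tilt 0.02 q6 -0.003 jaw ang 21.49
```

```bash

python3 -m creep '[{"tx":0,"ty":0,"tz":0,"turn":-0.04,"fingers":55},{"tx":0,"ty":-0.003,"tz":0,"turn":-0.08,"fingers":55},{"tx":0,"ty":-0.004,"tz":0,"turn":-0.08,"fingers":55}]' >/dev/null; python3 -c "
from h import *
jst()"
python3 -m creep '[{"tx":0,"ty":0,"tz":0,"turn":-0.04,"fingers":55},{"tx":0,"ty":-0.002,"tz":0,"turn":-0.08,"fingers":55},{"tx":0,"ty":-0.003,"tz":0,"turn":-0.08,"fingers":55}]' >/dev/null; python3 -c "
from h import *
jst()"
```

```text
clk 16.45 J pos [1.29, -0.83, -5.26] F jx,jy,jz [-0.1, 0.1, 0.0] mom z -0.03 gap 61.9 tilt 0.03 q6 -0.256 jaw ang 36.01
clk 16.75 J pos [1.1, -1.01, -4.98] F jx,jy,jz [1.9, -1.5, -8.9] mom z -0.535 gap 61.8 tilt 0.01 q6 -0.507 jaw ang 50.33
```

The lid is now blocked anticlockwise (moment −0.53 N m), so it is at the next stop. I'll back off a couple of degrees and lower it into the thread.

```bash

python3 -m creep '[{"tx":0,"ty":0,"tz":0,"turn":0.012,"fingers":55},{"tx":0,"ty":0.005,"tz":0,"turn":0.012,"fingers":55},{"tx":0,"ty":0.01,"tz":0,"turn":0.012,"fingers":55}]' >/dev/null; python3 -c "
from h import *
jst()"
python3 -m creep '[{"tx":0,"ty":0.005,"tz":0,"turn":0,"fingers":55},{"tx":0,"ty":0.01,"tz":0,"turn":0,"fingers":55}]' >/dev/null; python3 -c "
from h import *
jst()"
```

```text
clk 17.05 J pos [1.03, -1.06, -7.05] F jx,jy,jz [-2.2, -0.3, 1.9] mom z -0.054 gap 62.3 tilt 0.01 q6 -0.467 jaw ang 48.09
clk 17.25 J pos [1.05, -1.05, -9.12] F jx,jy,jz [-1.0, -0.2, 1.4] mom z -0.097 gap 61.5 tilt 0.01 q6 -0.466 jaw ang 48.07
```

```bash

python3 -m creep '[{"tx":0,"ty":0.004,"tz":0,"turn":0,"fingers":55},{"tx":0,"ty":0.008,"tz":0,"turn":0,"fingers":55}]' >/dev/null; python3 -c "
from h import *
jst()"
python3 -m creep '[{"tx":0,"ty":0.004,"tz":0,"turn":0,"fingers":55},{"tx":0,"ty":0.004,"tz":0,"turn":0,"fingers":55}]' >/dev/null; python3 -c "
from h import *
jst()"
```

```text
clk 17.45 J pos [1.03, -1.04, -10.78] F jx,jy,jz [0.1, -0.6, 1.1] mom z -0.052 gap 62.1 tilt 0.01 q6 -0.466 jaw ang 48.07
clk 17.65 J pos [1.02, -1.04, -11.71] F jx,jy,jz [-0.6, -0.2, 0.2] mom z -0.053 gap 61.9 tilt 0.01 q6 -0.465 jaw ang 48.07
```

```bash

python3 -m creep '[{"tx":0,"ty":0.003,"tz":0,"turn":0,"fingers":55},{"tx":0,"ty":0.005,"tz":0,"turn":0,"fingers":55}]' >/dev/null; python3 -c "
from h import *
jst()"
python3 - <<'E'
from h import *
from rel import rel
c=cam('scene'); save(c,'scene7.png'); J,circ=rel(c)
print('body',circ((J[:,2]>-100)&(J[:,2]<-70),38))
print('lid',circ((J[:,2]>-15)&(J[:,2]<4),31))
k=(np.hypot(J[:,0],J[:,1])<24)&(J[:,2]>-5)&(J[:,2]<25); t=J[k]; print('lid top z',np.median(t[:,2]))
E
```

```text
clk 17.85 J pos [1.05, -1.05, -12.72] F jx,jy,jz [-1.8, 0.6, 1.3] mom z -0.074 gap 62.0 tilt 0.01 q6 -0.465 jaw ang 48.07
body (array([-1.3 ,  0.39]), np.int64(362))
lid (array([-1.35,  1.28]), np.int64(192))
lid top z 5.866084682319267
```

Dropped in: lid top about 6 mm above the rim, so the underside is about 20 mm below it. Now screwing clockwise, following 4 mm/rad.

```bash

python3 -m creep '[{"tx":0,"ty":0.003,"tz":0,"turn":0.03,"fingers":55},{"tx":0,"ty":0.006,"tz":0,"turn":0.06,"fingers":55},{"tx":0,"ty":0.006,"tz":0,"turn":0.06,"fingers":55}]' >/dev/null; python3 -c "
from h import *
jst()"
python3 -m creep '[{"tx":0,"ty":0.002,"tz":0,"turn":0.03,"fingers":55},{"tx":0,"ty":0.004,"tz":0,"turn":0.06,"fingers":55},{"tx":0,"ty":0.004,"tz":0,"turn":0.06,"fingers":55}]' >/dev/null; python3 -c "
from h import *
jst()"
```

```text
clk 18.2 J pos [1.49, -1.03, -13.75] F jx,jy,jz [1.2, 0.9, 4.3] mom z 0.009 gap 61.9 tilt 0.04 q6 -0.274 jaw ang 37.18
clk 18.5 J pos [1.63, -0.95, -14.45] F jx,jy,jz [-0.5, 0.9, 3.5] mom z -0.033 gap 61.2 tilt 0.06 q6 -0.086 jaw ang 26.44
```

```bash

python3 -m creep '[{"tx":0,"ty":0.002,"tz":0,"turn":0.03,"fingers":55},{"tx":0,"ty":0.004,"tz":0,"turn":0.06,"fingers":55},{"tx":0,"ty":0.004,"tz":0,"turn":0.06,"fingers":55}]' >/dev/null; python3 -c "
from h import *
jst()"
python3 -m creep '[{"tx":0,"ty":0.002,"tz":0,"turn":0.03,"fingers":55},{"tx":0,"ty":0.004,"tz":0,"turn":0.06,"fingers":55},{"tx":0,"ty":0.004,"tz":0,"turn":0.06,"fingers":55}]' >/dev/null; python3 -c "
from h import *
jst()"
```

```text
clk 18.8 J pos [1.61, -0.88, -15.24] F jx,jy,jz [-1.6, -0.0, 3.4] mom z -0.01 gap 62.1 tilt 0.06 q6 0.1 jaw ang 15.79
clk 19.1 J pos [1.58, -0.82, -16.03] F jx,jy,jz [-0.9, 1.3, 2.4] mom z -0.024 gap 62.0 tilt 0.06 q6 0.285 jaw ang 5.2
```

```bash

python3 -m creep '[{"tx":0,"ty":0.002,"tz":0,"turn":0.03,"fingers":55},{"tx":0,"ty":0.002,"tz":0,"turn":0.03,"fingers":55}]' >/dev/null; python3 -c "
from h import *
jst()"
python3 -m creep '[{"tx":0,"ty":0.002,"tz":0,"turn":0.03,"fingers":55},{"tx":0,"ty":0.002,"tz":0,"turn":0.03,"fingers":55}]' >/dev/null; python3 -c "
from h import *
jst()"
```

```text
clk 19.3 J pos [1.56, -0.77, -16.4] F jx,jy,jz [-0.8, 0.5, 2.3] mom z -0.016 gap 61.7 tilt 0.06 q6 0.375 jaw ang 0.03
clk 19.5 J pos [1.73, -0.76, -16.55] F jx,jy,jz [-0.6, -0.3, 6.3] mom z 0.022 gap 62.2 tilt 0.07 q6 0.465 jaw ang -5.14
```

```bash

python3 -m creep '[{"tx":0,"ty":0.002,"tz":0,"turn":0.025,"fingers":55},{"tx":0,"ty":0.002,"tz":0,"turn":0.025,"fingers":55}]' >/dev/null; python3 -c "
from h import *
jst()"
python3 -m creep '[{"tx":0,"ty":0.002,"tz":0,"turn":0.025,"fingers":55},{"tx":0,"ty":0.002,"tz":0,"turn":0.025,"fingers":55}]' >/dev/null; python3 -c "
from h import *
jst()"
```

```text
clk 19.7 J pos [1.88, -0.77, -16.58] F jx,jy,jz [-1.0, -1.2, 10.5] mom z 0.067 gap 62.0 tilt 0.09 q6 0.539 jaw ang -9.36
clk 19.9 J pos [1.46, -0.9, -16.67] F jx,jy,jz [-4.6, -2.0, 12.2] mom z 0.654 gap 61.8 tilt 0.03 q6 0.612 jaw ang -13.5
```

The moment jumped to 0.65 N m and the sinking has ended, so this looks like the home stop. One more nudge to confirm.

```bash

python3 -m creep '[{"tx":0,"ty":0,"tz":0,"turn":0.02,"fingers":55},{"tx":0,"ty":0,"tz":0,"turn":0.02,"fingers":55}]' >/dev/null; python3 -c "
from h import *
jst()"
python3 -m creep '[{"tx":0,"ty":0,"tz":0,"turn":0.005,"fingers":55},{"tx":0,"ty":0,"tz":0,"turn":0,"fingers":55},{"tx":0,"ty":0,"tz":0,"turn":0,"fingers":55}]' >/dev/null; python3 - <<'E'
from h import *
from rel import rel
jst()
c=cam('scene'); save(c,'scene8.png'); J,circ=rel(c)
print('body',circ((J[:,2]>-100)&(J[:,2]<-70),38))
print('lid',circ((J[:,2]>-17)&(J[:,2]<1),31))
k=(np.hypot(J[:,0],J[:,1])<24)&(J[:,2]>-7)&(J[:,2]<20); t=J[k]; print('lid top z',np.median(t[:,2]))
g=cv2.cvtColor(c['frame'],cv2.COLOR_RGB2BGR)[150:280,250:390]; cv2.imwrite('pics/c8.png',cv2.resize(g,None,fx=5,fy=4.6,interpolation=cv2.INTER_CUBIC))
E
```

```text
clk 20.1 J pos [1.43, -0.78, -16.57] F jx,jy,jz [-0.7, 0.5, 5.1] mom z 0.895 gap 61.8 tilt 0.04 q6 0.67 jaw ang -16.75
clk 20.4 J pos [1.42, -0.74, -16.56] F jx,jy,jz [-1.3, 0.8, 4.0] mom z 0.814 gap 62.2 tilt 0.03 q6 0.667 jaw ang -16.59
body (array([-1.38,  0.58]), np.int64(365))
lid (array([-0.91,  1.22]), np.int64(230))
lid top z 2.1642052854516702
```

View pics/c8.png

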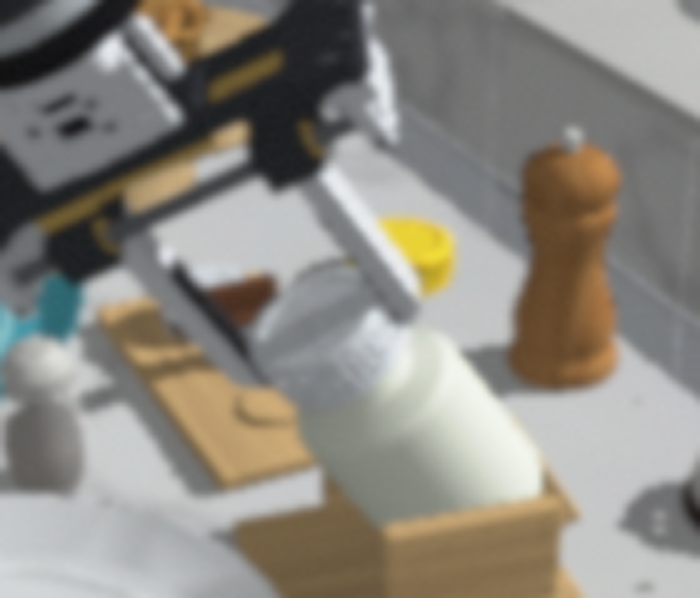

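The lid sits flush on the neck at crop (330,340). Its top is at the lowest point the thread allows, and the total clockwise turn was about 57°, which matches the thread. I'll relax the stored twist, then let go.

```bash

python3 -m creep '[{"tx":0,"ty":0,"tz":0,"turn":-0.015,"fingers":55},{"tx":0,"ty":0,"tz":0,"turn":-0.015,"fingers":55}]' >/dev/null; python3 -c "
from h import *
jst()"
```

```text
clk 20.65 J pos [1.44, -0.69, -16.56] F jx,jy,jz [-1.2, 0.7, 2.6] mom z 0.035 gap 62.1 tilt 0.03 q6 0.62 jaw ang -13.93
```

```bash

python3 -m creep '[{"tx":0,"ty":0,"tz":0,"turn":0,"fingers":66},{"tx":0,"ty":0,"tz":0,"turn":0,"fingers":75},{"tx":0,"ty":0,"tz":0,"turn":0,"fingers":90},{"tx":0,"ty":0,"tz":0,"turn":0,"fingers":92},{"tx":0,"ty":0,"tz":0,"turn":0,"fingers":92}]'; python3 - <<'E'
from h import *
from rel import rel
jst()
c=cam('scene'); J,circ=rel(c)
print('body',circ((J[:,2]>-100)&(J[:,2]<-70),38),'lid',circ((J[:,2]>-17)&(J[:,2]<1),31))
k=(np.hypot(J[:,0],J[:,1])<24)&(J[:,2]>-7)&(J[:,2]<20); print('lid top z',np.median(J[k][:,2]))
E
```

```text
clock: 21.15
eef_pos: [560.3, 44.9, 138.9]
eef_rot: [-1.06, 0.121, -1.933]
wrist_force: [0.6, 0.1, -0.5]
finger_gap: 91.1
clk 21.15 J pos [1.41, -0.73, -16.6] F jx,jy,jz [0.3, 0.2, -0.8] mom z 0.047 gap 91.1 tilt 0.03 q6 0.62 jaw ang -13.94
body (array([-1.27,  0.42]), np.int64(362)) lid (array([-1.03,  1.26]), np.int64(238))
lid top z 2.125120553689614
```

```bash

python3 -m creep '[{"tx":0,"ty":-0.05,"tz":0,"turn":0,"fingers":92},{"tx":0,"ty":-0.15,"tz":0,"turn":0,"fingers":92},{"tx":0,"ty":-0.35,"tz":0,"turn":0,"fingers":92},{"tx":0,"ty":-0.6,"tz":0,"turn":0,"fingers":92},{"tx":0,"ty":-0.8,"tz":0,"turn":0,"fingers":92},{"tx":0,"ty":-0.8,"tz":0,"turn":0,"fingers":92},{"tx":0,"ty":-0.8,"tz":0,"turn":0,"fingers":92}]'; python3 - <<'E'
from h import *
from rel import rel
jst()
c=cam('scene'); J,circ=rel(c)
print('body',circ((J[:,2]>-100)&(J[:,2]<-70),38),'lid',circ((J[:,2]>-17)&(J[:,2]<1),31))
k=(np.hypot(J[:,0],J[:,1])<24)&(J[:,2]>-7)&(J[:,2]<20); t=J[k]; print('lid top z',np.median(t[:,2]),np.linalg.lstsq(np.c_[t[:,:2],np.ones(len(t))],t[:,2],rcond=None)[0].round(3))
g=cv2.cvtColor(c['frame'],cv2.COLOR_RGB2BGR)[150:280,250:390]; cv2.imwrite('pics/c9.png',cv2.resize(g,None,fx=5,fy=4.6,interpolation=cv2.INTER_CUBIC))
c=cam('top'); save(c,'top9.png')
E
```

```text
clock: 21.9
eef_pos: [481.0, 56.9, 278.3]
eef_rot: [-1.058, 0.122, -1.932]
wrist_force: [0.3, -0.1, -0.0]
finger_gap: 91.9
clk 21.9 J pos [1.57, -0.64, 144.2] F jx,jy,jz [0.2, -0.1, -0.1] mom z 0.074 gap 91.9 tilt 0.14 q6 0.585 jaw ang -13.94
body (array([-1.27,  0.4 ]), np.int64(370)) lid (array([-0.98,  1.38]), np.int64(230))
lid top z 2.024530087844531 [ 0.003 -0.004  2.035]
```

View pics/c9.png

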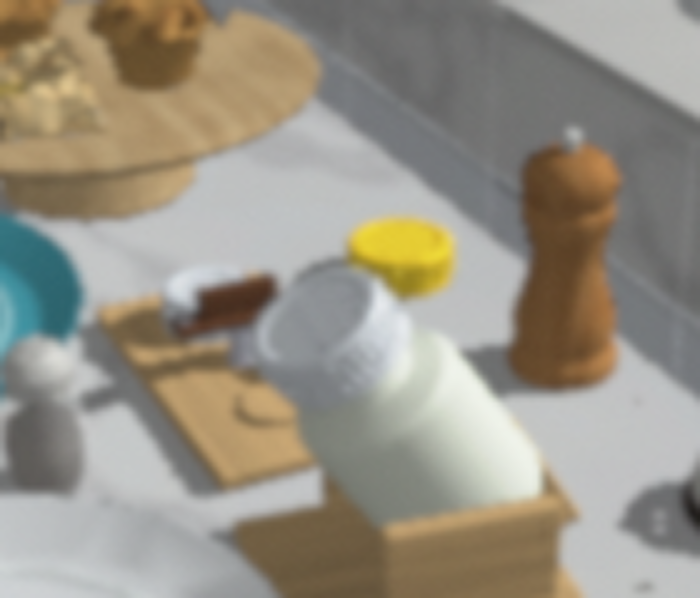

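View pics/top9.png

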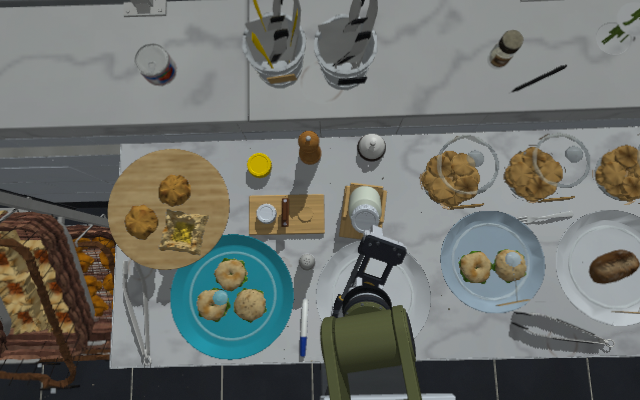

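The lid sits square on the jar: within about 1 mm and 0.005 rad, with its top 2 mm above the rim by camera. The button lies across at top-view pixel (285,212) and the narrow lid is still at (265,213). Mill (308,147), bell (371,147) and shaker (307,262) are where they started, and the gripper is clear. Handing in.

```bash
python3 -c "
from cell import manip
print(manip.sign_off())"
```

```text
the job is handed in; nothing more can be done
None
```

The wide lid is screwed home on the jar and released, and the job was handed in at about 22 s; no verdict was reported.

**What I did**
- I pinched the button's rib and turned it to about 1.55 rad aside.
- I lifted out the wide lid. The move rows cannot tilt the tool, so I pushed repeatedly past the arm's reach limit until it leaned 30°, in line with the jar.
- I set the lid on the neck, turned it anticlockwise about 43° to the next stop, and lowered it into the thread.
- I then screwed it clockwise about 57° to the stop, let go and backed away along the jar's axis.

**Last checks**
- **Lid:** it is within about 1 mm of the axis and tilted less than 0.01 rad. Turning it clockwise met a firm stop at 0.65 to 0.9 N m.
- **Everything else:** the button is still aside. The narrow lid, pepper mill, salt shaker, bell and yellow lid look unmoved in the top view, and the gripper is clear.

**What disagreed or went less well**
- The camera put the lid's top about 2 mm above the rim, where 3 mm is expected at home. That is inside the stated 2 mm calibration error.
- Camera and robot positions differed by about 3 mm at the holder. I corrected for this at the jar by measuring lid and jar in the same picture.
- The first touch on the thread pressed harder than intended, at 52 N, and the lid slipped about 1.5 mm in the grip.

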